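Walk a heavy plaster mould half home and plug its pouring hole

ROBOT

A 6-joint arm with a two-finger parallel gripper is mounted at the origin on a cart in front of the work surface, level with it; the furniture and walls round the work are solid. World frame = base frame: x ahead of the robot, y to its left, z up, the work surface at z = 0. Lengths are in m, angles in rad, forces in N, time in s.
With the tool pointing down it reaches from about 0.275 to 0.725 m from the base axis. Payload 5.6 kg.
Tool frame: the origin (TCP) lies at the centre of the arm's flange, where the gripper is bolted on; the fingertips stand 173 mm ahead of it and the grasp point (between the pads) lies manip.tcp_to_grasp ahead of it (manip.tcp_to_grasp is the distance from the TCP to the grasp point, in m); z points along the fingers, y is the line along which they close (so a half turn about z gives the same grasp; the last joint's range is limited). The gripper opens to 85 mm and grips with 20 to 120 N. Pads are 22 mm wide; open, the fingers measure 114 mm over their backs; the gripper's body (76 mm by 85 mm) begins 54 mm behind the grasp point. The pads swing forward as they close: fully open they stand 13 mm farther back than shut.
Start: joints at [-0.82, 0.255, 0.108, 0, -1.424, -0.285], TCP at [0.247, -0.491, 0.405] pointing down, gripper open.
Joint ranges: [-2.95, 2.95], [-1.21, 1.97], [-1.09, 1.5], [-2.87, 1.71], [-2.94, -0.07], [-3.05, 3.05]. Speed limits (rad/s): [2.57, 2.57, 3.14, 3.14, 3.14, 3.14].

INTERFACE

Orientations are given as a 3x3 rotation matrix whose columns are the frame's x, y, z axes.
In Python, from cell import telemetry, imaging, order, manip gives the robot as it stands. The module is installed in compiled form; this text tells all that it offers.
- The arm moves only by the tool play_rows, never from a script. Its arguments are lists of equal length, an entry for each row: "slide": the shift along the tool's x, y, z in cm, a list of three; "spin": the turn about the tool's z in degrees. In form: {"slide": [[tx, ty, tz], ...], "spin": [spin, ...]}. A call has exactly 5 rows; each row shifts and turns the commanded pose from where the row before left it, along the tool's axes as they then stand; what a row does not reach is not made up. A row lasts 1/12 s, in which the tool goes at most 41.7 mm and 7.16 degrees, less where a joint would pass 70% of its speed; a pose out of reach is approached as far as the arm can. A call is refused whole if a number of a shift passes 4.17 or a number of a turn 7.16, either way. A call with a gripper value outside its range is refused whole. "jaw" is the finger opening in cm, from 0 to 8.54, set as the call begins (left out, the last holds). The fingers move at their own pace and stop on an object; "grip_force" is the grip in N (left out, the last holds). Time passes only in rows, so rows that do not move let the fingers close, or fill a call up. It gives the time, the measured TCP pose, the force, the opening and the grip force at its end, in the units of the state.
- telemetry.state(): the state, without advancing time (a new reading comes with each control period).
- imaging.camera(name): name is "scene" or "top" or "wrist"; returns a dict with "image" (480x640x3 uint8, red, green, blue), "fov_y" (degrees; the focal length in pixels is half the picture's height over the tangent of half this angle, whatever the lens; pixels are square), "cx", "cy" (the principal point, pixels), "extrinsics" (4x4, takes a point from world to camera coordinates). Camera axes: x right, y down, z forward; pixel columns grow to the right and rows downward; lengths in m; the calibration is good to about 2 mm. A picture is of the moment at which its call begins. There is no depth.
- order.finish_job(): hands the job in; it is judged then, once.
The state is a dict: "time": time; "qpos": joint angles; "joint_velocities": joint speeds; "joint_torque": joint torques, N m; "tool_pos": TCP position; "orientation": TCP orientation; "ft_force": force on the tool from outside, world axes, zero at the start; "ft_torque": the same for the moment, N m; "finger_gap": finger opening in m; "finger_force": force on a finger pad.
Only numpy, scipy, OpenCV 4.12 (cv2) and the standard library are available. Lean on these libraries where they do the work, as an engineer would, in place of code of your own. Each camera call takes 0.05 s, during which the arm holds its last target. There are 200 camera calls.

TASK

Close the two-part plaster mould on its casting board: the loose front half is too heavy to shove straight in, so walk it along the rubber bed by pushing one end of its back and then the other, until the natches have seated and the seam is shut along its whole length. Then set the big plaster plug, narrow end down, into the pouring hole and let go. The damp plaster bruises, so never push the half harder than about 20 N; don't tip it, and leave the small plugs and the rubber kidney alone.

Things in the scene. Friction and masses are not known exactly. Their poses are not given: they have to be found in the camera images.
- casting_board: Plywood board fixed to the table with a dark rubber bed, its top 18 mm above the table. Origin: on the table below the seam of the closed mould; x along the bed from the open end (x = -148 mm) to the back stop, y left, z up. Two side cleats along x, inner faces at y = +-101 mm, tops 47 mm above the table: 6 mm clear of each end of the loose half, which wedges when turned over about 0.12 rad.
- back_half: Fixed white plaster mould half, 190 mm wide, 80 deep, 80 high. Origin: centre of its underside, 18 mm above the table; x points to its parting face (plane x = +40 mm), back towards the open end of the board; z up. Its face has half of a vase-shaped hollow and two round natches, 9 mm proud, 40 mm up, 72 mm either side of the middle.
- front_half: Loose mould half, same size, about 2.3 kg, on the bed 30 to 43 mm short of the fixed half. Origin: centre of its underside; x points to its parting face (plane x = +40 mm), y left, z up. Its flat back (x = -40 mm) faces the open end of the board, top edge 98 mm above the table. Sliding it straight takes 25 to 30 N; pushed over 20 N the damp plaster bruises.
- seam_left (a point): Left end of the loose half's parting face (y = +95 mm), 40 mm above its underside. The seam is shut here when this point lies in the plane of the fixed half's parting face. Sockets with sloping flanks take the natches and draw the half into line over the last 9 mm.
- seam_right (a point): Right end of the loose half's parting face (y = -95 mm), 40 mm above its underside.
- push_left (a point): Spot on the back of the loose half, 78 mm left of its middle, 30 mm above its underside. Pushed forward here the half pivots about its other end at 12 to 18 N; 20 mm of push turns it about 0.13 rad, the other end creeping back a little. The plaster is slick, the bed grips: fingertips that sag and press down make it drag harder, easing up a little as they push makes it lighter.
- push_right (a point): The same spot at the right end, 78 mm right of the middle.
- pour_hole (a point): Centre of the mouth of the pouring hole, on the seam, in the flat top of the closed mould 98 mm above the table. The round hole, half in each mould half, is 40 mm wide at the mouth and tapers downwards like the plug (8.6 degrees a side).
- big_plug: Largest of three white plaster plugs: tapered, 34 mm tall, 44 mm across near the wide end, 35 near the narrow end, 56 g. It stands narrow end down on the table before the open end of the board. Origin: centre of its wide end, on top, 34 mm above the table; its z axis points down. Seated it goes 18 mm deep, wide end 16 mm above the mould's top.
- small_plug_a: Small white plaster plug, 34 mm across, 30 mm tall, standing left of the board. Leave it.
- small_plug_b: Small white plaster plug, 33 mm across, 29 mm tall, standing left of the board. Leave it.
- kidney: Flat red rubber kidney, 60 x 92 x 10 mm, lying right of the board. Leave it.
Mind the look-alikes: they are no part of the job. What is shaped like the big_plug but orange or purple is not meant.

How it is judged:
On the way:
1. the loose half has been walked home: seam shut to 2 mm at both ends, plug not yet in the hole (x of each of seam_left, seam_right in the frame of back_half below 0.042 m and y of front_half in the frame of back_half between -0.003 and 0.003 m and angle between front_half's own z axis and vertical below 0.03 rad and horizontal distance between big_plug and pour_hole above 0.06 m), for 0.2 s.
At the end, for the whole second after the job is handed in: The seam is shut to 2 mm at both ends with the halves in line to 3 mm; the big plug sits upright, narrow end down, in the pouring hole, within 4 mm of its centre, its wide end 6 to 20 mm above the mould's top; all released and at rest (x of each of seam_left, seam_right in the frame of back_half below 0.042 m and y of front_half in the frame of back_half between -0.003 and 0.003 m and angle between front_half's own z axis and vertical below 0.03 rad and horizontal distance between big_plug and pour_hole below 0.004 m and z of big_plug in the frame of pour_hole between 0.006 and 0.02 m and angle between big_plug's own z axis and vertical above 3 rad and linear speed of each of big_plug, front_half below 0.01 m/s); the robot touches nothing.
It fails at once if the loose half is pushed or squeezed with more than 22 N (contact force between any of the fingers, the arm and front_half above 22 N).
It fails at once if the loose half tips by more than 4 degrees (angle between front_half's own z axis and vertical above 0.07 rad).
It fails at once if a small plug is moved by more than 15 mm (distance of small_plug_a from where it was at the start of the episode above 0.015 m).
It fails at once if the other small plug is moved by more than 15 mm (distance of small_plug_b from where it was at the start of the episode above 0.015 m).
It fails at once if the rubber kidney is moved by more than 15 mm (distance of kidney from where it was at the start of the episode above 0.015 m).
It also fails if it takes over 72 s, if anything falls off the work surface, if the arm or the gripper's body presses on something with over 40 N, if the wrist force passes 120 N, or if a joint passes its speed limit or range.

## Working session

There is one attempt and no reset: what is moved stays moved. The work goes in short steps, Python scripts to look and compute and a tool call to move; the robot and the scene stay as the last step left them, time stands still between calls to the robot, and variables do not carry over. Pictures are saved under pics/ and viewed, at most 13 in all, crops included, and the job is handed in when it is done.

Besides the shell and the picture viewer there is one more tool, called after "Emit:" as name(argument=value, ...), one argument or row to a line, values as JSON. play_rows: Moves the arm, as the interface text tells. Its arguments: {"type":"object","properties":{"slide":{"type":"array"},"spin":{"type":"array"},"jaw":{"type":"number"},"grip_force":{"type":"number"}},"required":["slide","spin"]}

```bash
mkdir -p pics; cat > h.py <<'E'
import numpy as np, cv2
from cell import telemetry, imaging, order, manip
def cam(n):
    c=imaging.camera(n); im=c["image"]; f=im.shape[0]/2/np.tan(np.radians(c["fov_y"])/2)
    return im,(f,c["cx"],c["cy"],np.array(c["extrinsics"]))
def ray(k,u,v,z):
    f,cx,cy,E=k; R=E[:3,:3]; o=-R.T@E[:3,3]; d=R.T@np.array([(u-cx)/f,(v-cy)/f,1]); return o+d*(z-o[2])/d[2]
def proj(k,p):
    f,cx,cy,E=k; q=E[:3,:3]@np.array(p)+E[:3,3]; return q[:2]/q[2]*f+[cx,cy]
def save(n,im): cv2.imwrite("pics/"+n+".png",cv2.cvtColor(im,cv2.COLOR_RGB2BGR))
E
python3 - <<'E'
from h import *
for n in("top","scene"):
    im,k=cam(n); save(n,im); E=k[3]; print(n,k[:3],-E[:3,:3].T@E[:3,3],E[:3,:3].round(3).tolist())
s=telemetry.state()
for a in s: print(a,np.round(s[a],3).tolist())
print(manip.tcp_to_grasp)
E
```

```text
top (np.float64(457.08310854900105), 321.582279211753, 237.89188308587862) [ 0.37157842 -0.29594455  0.97368157] [[0.015, -0.999, 0.03], [-0.991, -0.019, -0.132], [0.132, -0.028, -0.991]]
scene (np.float64(473.6850047155269), 320.17205327147894, 241.82988641690324) [ 0.01439863 -1.15834238  0.5349649 ] [[0.867, -0.498, -0.003], [-0.211, -0.362, -0.908], [0.451, 0.788, -0.419]]
time 0.1
qpos [-0.82, 0.256, 0.107, -0.0, -1.424, -0.285]
joint_velocities [0.0, -0.002, 0.002, 0.002, -0.001, 0.001]
joint_torque [-0.004, -38.76, 23.847, 5.378, -0.004, -0.0]
tool_pos [0.247, -0.491, 0.404]
orientation [[-0.893, -0.449, -0.001], [-0.449, 0.893, 0.001], [0.0, 0.002, -1.0]]
ft_force [0.076, -0.608, -0.097]
ft_torque [-0.013, -0.009, -0.023]
finger_force 0.0
finger_gap 0.085
0.1547
```

View pics/top.png

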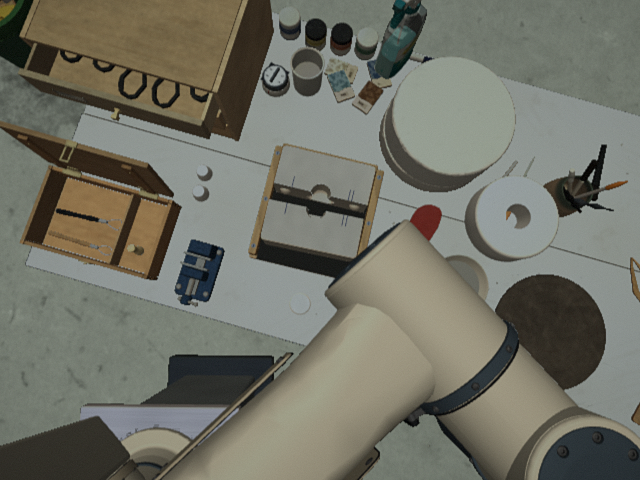

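View pics/scene.png

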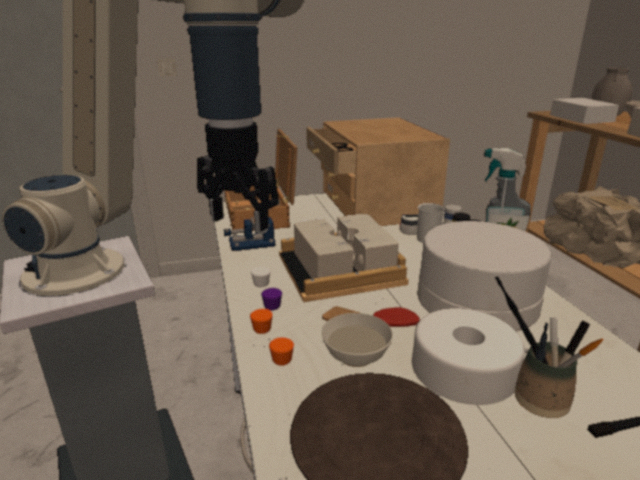

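The top view shows the mould at about (317,205), with the fixed half at rows 145-200 and the loose half at 190-260. The big plug is at (300,303), the small plugs are at (204,172) and (200,192), and the kidney is at (428,222). I'll enlarge the mould area.

```bash
python3 - <<'E'
from h import *
im,k=cam("top")
c=im[135:315,240:400]; c=cv2.resize(c,None,fx=3.3,fy=3.3,interpolation=cv2.INTER_CUBIC); c=cv2.convertScaleAbs(c,alpha=1.3)
for i in range(0,180,20): cv2.putText(c,str(135+i),(0,int(i*3.3)+5),0,.4,(255,0,0),1); 
for i in range(0,160,20): cv2.putText(c,str(240+i),(int(i*3.3),10),0,.4,(255,0,0),1)
save("crop",c)
g=cv2.cvtColor(im,cv2.COLOR_RGB2HSV)
m=((g[...,2]>135)&(g[...,1]<45)).astype(np.uint8)
for y in(150,165,180,187,200,215,230,245):
    print(y,im[y,260:385:5].mean(1).astype(int).tolist())
for x in(285,300,340,355): print(x,im[140:285:3,x].mean(1).astype(int).tolist())
print(im[290:318:2,285:315:3].mean(2).astype(int))
E
```

```text
150 [147, 146, 147, 99, 91, 132, 133, 131, 134, 124, 91, 128, 151, 148, 148, 147, 149, 151, 147, 147, 146, 148, 147, 147, 151]
165 [145, 100, 104, 94, 135, 134, 132, 130, 132, 135, 132, 130, 135, 134, 131, 132, 134, 134, 132, 135, 135, 140, 116, 115, 148]
180 [147, 148, 107, 132, 128, 130, 130, 135, 128, 132, 132, 132, 133, 129, 131, 129, 132, 132, 133, 130, 131, 133, 136, 100, 92]
187 [146, 107, 107, 51, 52, 45, 59, 114, 133, 129, 131, 48, 58, 58, 131, 127, 130, 134, 134, 131, 135, 133, 140, 100, 95]
200 [148, 98, 136, 88, 23, 21, 26, 21, 25, 25, 37, 92, 136, 132, 91, 48, 47, 73, 118, 134, 131, 134, 108, 107, 149]
215 [95, 126, 128, 131, 132, 129, 129, 132, 131, 132, 120, 88, 25, 136, 132, 132, 132, 107, 40, 20, 25, 42, 105, 147, 149]
230 [86, 132, 132, 131, 130, 132, 133, 132, 128, 128, 131, 129, 131, 129, 129, 131, 131, 129, 130, 129, 128, 100, 94, 147, 150]
245 [23, 21, 36, 48, 52, 49, 85, 127, 136, 135, 133, 131, 128, 131, 129, 134, 133, 131, 130, 131, 108, 99, 52, 48, 149]
285 [145, 123, 125, 130, 132, 133, 135, 135, 134, 134, 133, 130, 130, 131, 128, 84, 95, 101, 44, 25, 21, 1
[... 749 characters left out ...]
 128, 129, 133, 130, 132, 133, 131, 132, 131, 133, 74, 28, 39, 126, 146, 126, 133, 131, 131, 127]
[[151 149 147 151 151 150 152 149 150 149]
 [150 148 150 152 152 152 149 149 146 148]
 [150 150 150 152 151 154 150 145 146 151]
 [148 150 151 152 153 154 152 150 152 150]
 [149 151 150 153 154 153 155 157 144 152]
 [149 150 152 155 152 153 153 154 138 153]
 [150 150 154 155 153 151 152 154 146 147]
 [149 150 154 156 155 153 153 154 146 151]
 [151 150 153 153 153 153 150 155 130 151]
 [150 152 147 155 152 155 153 154 124 149]
 [148 149 142 155 156 152 155 143 148 149]
 [148 147 148 137 153 156 144 133 150 148]
 [151 150 149 150 135 133 136 150 147 148]
 [149 148 149 148 150 151 151 148 150 149]]
```

View pics/crop.png

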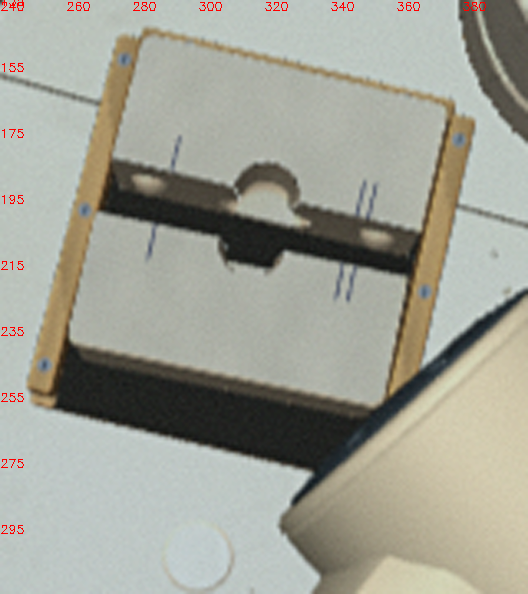

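The crop shows the top front edge of the fixed half running from about (274,183) to (368,206). The loose half's front edge runs (270,199) to (365,218) and its back edge (261,239) to (358,259). The big plug is at (300,303). Next I'll fit lines to these edges.

```bash
cat >> h.py <<'E'
def edges(im,k,cols):
    # per column: fixed front edge, loose front edge, loose back edge on z=.098
    g=cv2.GaussianBlur(im.mean(2).astype(np.float32),(1,3),0); out=[[],[],[]]
    for c in cols:
        p=158+int((c-275)*.23); v=g[:,c]>97
        i=[]
        for y in range(p,285):
            if v[y]!=v[y+1]: i.append(y+(g[y,c]-97)/(g[y,c]-g[y+1,c]))
        # long dark gap / long bright runs
        i=[p]+i; runs=[(a,b) for a,b,in zip(i[::2],i[1::2]) if b-a>14]
        if len(runs)==2:
            for o,y in zip(out,(runs[0][1],runs[1][0],runs[1][1])): o.append(ray(k,c,y,.098)[:2])
    return [np.array(o,np.float32) for o in out]
def line(p):
    v=cv2.fitLine(p,cv2.DIST_HUBER,0,.0003,.0003).ravel(); return v[2:],v[:2]*np.sign(-v[1])
E
python3 - <<'E'
from h import *
im,k=cam("top")
for o in edges(im,k,[c for c in range(277,352) if not 302<c<336]):
    if len(o)<5: print(len(o)); continue
    p,d=line(o); n=np.array([-d[1],d[0]]); print(len(o),p.round(4),"yaw",np.arctan2(d[0],-d[1]).round(4),"res",np.abs((o-p)@n).mean())
for n,u in dict(fFL=(273.9,183.5),fFR=(367.6,205.6),fBL=(283.3,144.1),fBR=(376.4,165.5),lFL=(269.7,198.6),lFR=(365.2,218),lBL=(261.2,238.6),lBR=(357.6,259.2)).items(): print(n,ray(k,*u,.098).round(4))
print("plug",ray(k,299.7,303.3,.034).round(4),[ray(k,*u,.034).round(4)[:2] for u in((289.3,303),(310.5,303))])
for n,u in dict(cL0=(249,257),cL1=(277,146),cR1=(383,171)).items(): print(n,ray(k,*u,.047).round(4))
print("small",ray(k,204,172,.03),ray(k,200,192,.03),"kid",ray(k,428,222,.01))
E
```

```text
42 [ 0.5792 -0.3126] yaw -0.184 res 0.0046400228
42 [ 0.5472 -0.2984] yaw -0.1904 res 0.007926166
42 [ 0.4672 -0.2972] yaw -0.19 res 0.0031132554
fFL [ 0.5942 -0.2253  0.098 ]
fFR [ 0.554  -0.4095  0.098 ]
fBL [ 0.6746 -0.2416  0.098 ]
fBR [ 0.6354 -0.4269  0.098 ]
lFL [ 0.5638 -0.218   0.098 ]
lFR [ 0.5293 -0.4049  0.098 ]
lBL [ 0.4849 -0.2041  0.098 ]
lBR [ 0.4484 -0.3904  0.098 ]
plug [ 0.3621 -0.2797  0.034 ] [array([ 0.3623, -0.2586]), array([ 0.363 , -0.3016])]
cL0 [ 0.4535 -0.1754  0.047 ]
cL1 [ 0.6878 -0.2254  0.047 ]
cR1 [ 0.6392 -0.4484  0.047 ]
small [ 0.63291152 -0.07222483  0.03      ] [ 0.58966128 -0.06601707  0.03      ] kid [ 0.53917529 -0.55146619  0.01      ]
```

The measured points agree with the given sizes: ends 188 mm apart and depth 82 mm. Board yaw is about -0.21, the seam centre is near (0.574,-0.317), the gap is about 30 mm, and the big plug is at (0.362,-0.280). I'll move above the left push spot, turn the tool and close the fingers.

Emit:
play_rows(
  slide=[
    [-3.13,1.53,0],
    [-3.13,1.53,0],
    [-3.13,1.53,0],
    [-3.13,1.53,0],
    [-3.13,1.53,0],
  ],
  spin=[0,0,0,0,0],
  jaw=0,
)

```text
time: 0.62
tool_pos: [0.3531, -0.3513, 0.4046]
orientation: [[-0.894, -0.449, -0.0], [-0.449, 0.894, 0.0], [-0.0, 0.0, -1.0]]
ft_force: [1.3, -1.2, -0.0]
finger_gap: 0.0256
finger_force: 0.0
```

Emit:
play_rows(
  slide=[
    [-3.13,1.53,0],
    [-3.13,1.53,0],
    [-3.13,1.53,0],
    [-3.13,1.53,0],
    [-3.13,1.53,0],
  ],
  spin=[0,0,0,0,0],
)

```text
time: 1.03
tool_pos: [0.4586, -0.2125, 0.4047]
orientation: [[-0.893, -0.449, 0.0], [-0.449, 0.893, 0.0], [-0.0, 0.0, -1.0]]
ft_force: [0.7, -0.7, 0.4]
finger_gap: -0.0
finger_force: 0.0
```

Emit:
play_rows(
  slide=[
    [0,0,0],
    [0,0,0],
    [0,0,0],
    [0,0,0],
    [0,0,0],
  ],
  spin=[6.5,6.5,6.5,6.5,6.5],
)

```text
time: 1.45
tool_pos: [0.458, -0.2139, 0.4045]
orientation: [[-0.994, 0.106, -0.001], [0.106, 0.994, 0.0], [0.001, 0.0, -1.0]]
ft_force: [0.9, -0.3, -0.3]
finger_gap: 0.0002
finger_force: 0.0
```

Emit:
play_rows(
  slide=[
    [0,0,0],
    [0,0,0],
    [0,0,0],
    [0,0,0],
    [0,0,0],
  ],
  spin=[6.2,0,0,0,0],
)

```text
time: 1.87
tool_pos: [0.458, -0.2141, 0.4046]
orientation: [[-0.979, 0.206, -0.0], [0.206, 0.979, 0.0], [0.0, 0.0, -1.0]]
ft_force: [0.1, 0.5, -0.4]
finger_gap: -0.0001
finger_force: 0.0
```

```bash
cat >> h.py <<'E'
A=-0.21; S=np.array([.5741,-.3174]); BX=np.array([np.cos(A),np.sin(A)]); BY=np.array([-BX[1],BX[0]])
def bd(p): d=np.array(p)[:2]-S; return np.array([d@BX,d@BY])
def st():
    s=telemetry.state(); R=np.array(s["orientation"]); p=np.array(s["tool_pos"]); F=np.array(s["ft_force"])
    print("t",round(s["time"],2),"pos",p.round(4),"board",bd(p).round(4),"tip z",(p+.173*R[:,2])[2].round(4),"tx yaw vs -bx",round(float(np.angle(np.exp(1j*(np.arctan2(R[1,0],R[0,0])-A-np.pi)))),4),"tilt",R[:2,2].round(4),"F bx,by,z",(F[:2]@BX).round(2),(F[:2]@BY).round(2),F[2].round(2),"gap",round(s["finger_gap"],4))
    return s
E
python3 - <<'E'
from h import *
st()
im,k=cam("wrist"); save("w1",im); E=k[3]; print(k[:3],-E[:3,:3].T@E[:3,3],E[:3,:3].round(2).tolist())
E
```

```text
t 1.87 pos [ 0.458  -0.2141  0.4046] board [-0.1351  0.0768] tip z 0.2316 tx yaw vs -bx 0.0024 tilt [-0.0001  0.0001] F bx,by,z 0.01 0.54 -0.36 gap -0.0001
(np.float64(365.3665687885545), 323.9437254288662, 233.1098191211059) [ 0.38064367 -0.1976105   0.37355126] [[0.21, 0.98, 0.0], [0.93, -0.2, 0.31], [0.3, -0.06, -0.95]]
```

View pics/w1.png

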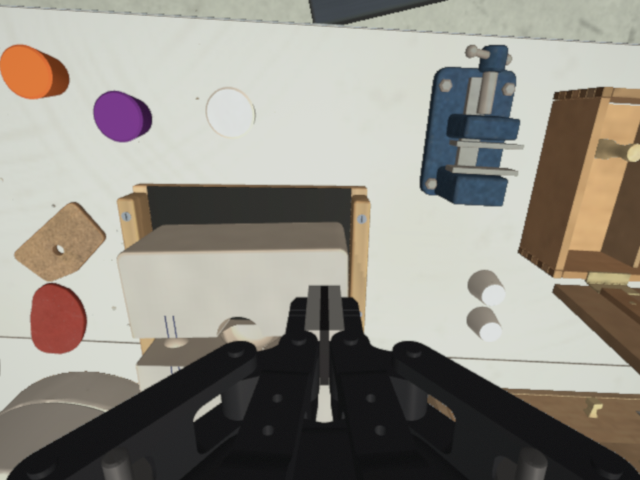

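The wrist view shows the loose half's back face: top edge at about row 250 from column 120 to 347, bottom edge at about row 223. The big white plug is at (231,112), with the purple and orange look-alikes beside it. I'll turn these pixels into board coordinates.

```bash
python3 - <<'E'
from h import *
im,k=cam("wrist"); g=im.mean(2).astype(int)
for c in(180,200,250,300,325): print(c,g[210:262:2,c].tolist())
for n,u,z in(("botR",(165,224),.018),("botL",(340,222),.018),("topR",(120,253),.098),("topL",(346,248),.098),("bedR",(150,187),.018),("bedL",(350,187),.018),("clR",(135,186),.047),("clL",(367,188),.047),("clRi",(147,186),.047),("clLi",(351,188),.047)): print(n,bd(ray(k,*u,z)).round(4))
h=cv2.cvtColor(im,cv2.COLOR_RGB2GRAY)[70:155,190:275]
c=cv2.HoughCircles(cv2.GaussianBlur(h,(5,5),1),cv2.HOUGH_GRADIENT,1,30,param1=60,param2=12,minRadius=18,maxRadius=30); print(c[0][:2])
x,y,r=c[0][0]; print(ray(k,190+x,70+y,.034).round(4), "2r mm",(ray(k,190+x+r,70+y,.034)-ray(k,190+x-r,70+y,.034))[:2])
E
```

```text
180 [45, 45, 45, 44, 44, 44, 45, 73, 101, 101, 100, 102, 101, 101, 101, 101, 102, 103, 101, 100, 112, 173, 188, 193, 194, 194]
200 [46, 45, 46, 46, 46, 46, 45, 75, 100, 101, 101, 102, 101, 101, 102, 102, 101, 101, 101, 102, 123, 179, 190, 191, 192, 191]
250 [46, 47, 46, 48, 47, 47, 52, 103, 101, 101, 102, 102, 103, 102, 101, 101, 101, 102, 102, 106, 153, 187, 196, 197, 196, 196]
300 [48, 48, 48, 48, 48, 48, 79, 102, 101, 101, 102, 102, 102, 101, 101, 100, 100, 101, 100, 117, 177, 191, 195, 195, 195, 194]
325 [49, 49, 49, 49, 49, 50, 83, 100, 102, 103, 103, 102, 102, 101, 101, 101, 100, 101, 101, 131, 181, 195, 197, 197, 197, 196]
botR [-0.1098 -0.084 ]
botL [-0.1121  0.0933]
topR [-0.1089 -0.0873]
topL [-0.1134  0.0948]
bedR [-0.1476 -0.0938]
bedL [-0.1479  0.1026]
clR [-0.154  -0.0933]
clL [-0.1524  0.1159]
clRi [-0.154  -0.0824]
clLi [-0.1524  0.1015]
[[37.5 39.5 23.6]]
[ 0.3577 -0.2794  0.034 ] 2r mm [0.00861399 0.04065085]
```

Back face is at x≈-0.112 (left) and -0.110 (right), and the bed end reads -0.1477 against a nominal -0.148. I'll lower behind the left push spot.

Emit:
play_rows(
  slide=[
    [0,0,3.5],
    [0,0,3.5],
    [0,0,3.5],
    [0,0,3],
    [0,0,2],
  ],
  spin=[0,0,0,0,0],
)

```text
time: 2.38
tool_pos: [0.4568, -0.2138, 0.2466]
orientation: [[-0.978, 0.208, -0.004], [0.208, 0.978, 0.001], [0.004, 0.0, -1.0]]
ft_force: [0.3, -0.1, -0.7]
finger_gap: 0.0001
finger_force: 0.0
```

Emit:
play_rows(
  slide=[
    [0,0,2],
    [0,0,1.1],
    [0,0,0.8],
    [0,0,0],
    [0,0,0],
  ],
  spin=[0,0,0,0,0],
)

```text
time: 2.8
tool_pos: [0.4582, -0.2142, 0.211]
orientation: [[-0.978, 0.208, 0.0], [0.208, 0.978, -0.0], [-0.0, -0.0, -1.0]]
ft_force: [-0.1, -0.6, 0.2]
finger_gap: -0.0003
finger_force: 0.0
```

Emit:
play_rows(
  slide=[
    [-0.15,0,0],
    [-0.15,0,0],
    [-0.15,0,0],
    [-0.1,0,0],
    [-0.05,0,0],
  ],
  spin=[0,0,0,0,0],
)

```text
time: 3.22
tool_pos: [0.4642, -0.2154, 0.211]
orientation: [[-0.978, 0.208, 0.001], [0.208, 0.978, -0.0], [-0.001, 0.0, -1.0]]
ft_force: [-0.5, 0.0, 0.3]
finger_gap: 0.0005
finger_force: 0.0
```

```bash
python3 -c "
from h import *
st()"
```

```text
t 3.22 pos [ 0.4642 -0.2154  0.211 ] board [-0.1288  0.0768] tip z 0.038 tx yaw vs -bx 0.0004 tilt [ 0.0008 -0.0001] F bx,by,z -0.48 -0.1 0.26 gap 0.0005
```

Emit:
play_rows(
  slide=[
    [-0.08,0,0],
    [-0.08,0,0],
    [-0.08,0,0],
    [-0.06,0,0],
    [-0.05,0,0],
  ],
  spin=[0,0,0,0,0],
)

```text
time: 3.63
tool_pos: [0.4674, -0.2161, 0.2107]
orientation: [[-0.978, 0.208, -0.0], [0.208, 0.978, -0.0], [0.0, -0.0, -1.0]]
ft_force: [-0.3, -0.8, -0.2]
finger_gap: 0.0002
finger_force: 0.0
```

Emit:
play_rows(
  slide=[
    [-0.04,0,0],
    [-0.04,0,0],
    [-0.04,0,0],
    [-0.04,0,0],
    [-0.04,0,0],
  ],
  spin=[0,0,0,0,0],
)

```text
time: 4.05
tool_pos: [0.4684, -0.2164, 0.2102]
orientation: [[-0.978, 0.208, -0.003], [0.208, 0.978, 0.001], [0.003, 0.0, -1.0]]
ft_force: [-5.4, 1.4, 0.3]
finger_gap: -0.0003
finger_force: 0.0
```

Contact at 5.5 N, and the arm gives about 4.5 N/mm. I'll push on gently, lifting slightly.

Emit:
play_rows(
  slide=[
    [-0.05,0,-0.03],
    [-0.05,0,-0.03],
    [-0.05,0,-0.02],
    [-0.05,0,-0.02],
    [-0.05,0,-0.02],
  ],
  spin=[0,0,0,0,0],
)

```text
time: 4.47
tool_pos: [0.4697, -0.2166, 0.2105]
orientation: [[-0.978, 0.209, -0.006], [0.209, 0.978, 0.002], [0.006, 0.001, -1.0]]
ft_force: [-7.0, 1.4, -0.5]
finger_gap: -0.0
finger_force: 0.0
```

Emit:
play_rows(
  slide=[
    [-0.05,0,-0.01],
    [-0.05,0,-0.01],
    [-0.05,0,-0.01],
    [-0.05,0,-0.01],
    [-0.05,0,-0.01],
  ],
  spin=[0,0,0,0,0],
)

```text
time: 4.88
tool_pos: [0.4719, -0.217, 0.2109]
orientation: [[-0.978, 0.209, -0.007], [0.209, 0.978, 0.002], [0.007, 0.001, -1.0]]
ft_force: [-8.4, 3.3, -0.4]
finger_gap: -0.0003
finger_force: 0.0
```

Emit:
play_rows(
  slide=[
    [-0.07,0,-0.01],
    [-0.07,0,-0.01],
    [-0.07,0,-0.01],
    [-0.07,0,-0.01],
    [-0.07,0,-0.01],
  ],
  spin=[0,0,0,0,0],
)

```text
time: 5.3
tool_pos: [0.4749, -0.2176, 0.2111]
orientation: [[-0.978, 0.21, -0.008], [0.21, 0.978, 0.003], [0.008, 0.001, -1.0]]
ft_force: [-9.4, 4.3, -0.5]
finger_gap: -0.0001
finger_force: 0.0
```

Emit:
play_rows(
  slide=[
    [-0.07,0,-0.01],
    [-0.07,0,-0.01],
    [-0.07,0,-0.01],
    [-0.07,0,0],
    [-0.07,0,0],
  ],
  spin=[0,0,0,0,0],
)

```text
time: 5.72
tool_pos: [0.4783, -0.2183, 0.2113]
orientation: [[-0.978, 0.21, -0.008], [0.21, 0.978, 0.003], [0.009, 0.001, -1.0]]
ft_force: [-10.0, 5.5, 0.3]
finger_gap: -0.0002
finger_force: 0.0
```

```bash
python3 - <<'E'
from h import *
st(); im,k=cam("top")
c=im[135:285,240:400]; c=cv2.resize(c,None,fx=3.3,fy=3.3,interpolation=cv2.INTER_CUBIC); save("p2",cv2.convertScaleAbs(c,alpha=1.3))
E
```

```text
t 5.72 pos [ 0.4783 -0.2183  0.2113] board [-0.1144  0.077 ] tip z 0.0383 tx yaw vs -bx -0.0016 tilt [-0.0082  0.0032] F bx,by,z -10.95 3.25 0.31 gap -0.0002
```

View pics/p2.png

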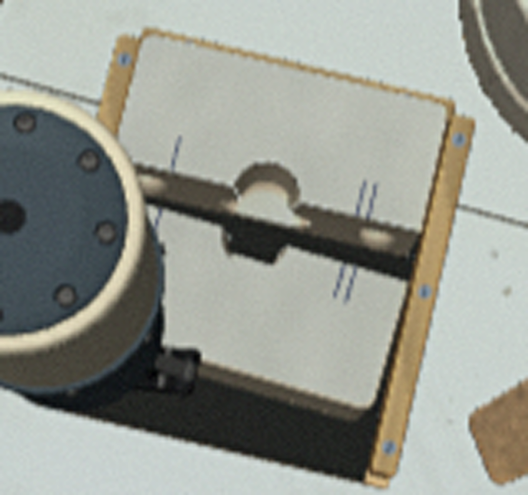

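The crop shows the loose half pivoting: the gap is narrower at the left (about row 200 of the crop) and unchanged at the right (row 276). I'll push another 5 mm.

Emit:
play_rows(
  slide=[
    [-0.08,0,-0.01],
    [-0.08,0,0],
    [-0.08,0,0],
    [-0.08,0,0],
    [-0.08,0,0],
  ],
  spin=[0,0,0,0,0],
)

```text
time: 6.18
tool_pos: [0.4816, -0.2192, 0.2113]
orientation: [[-0.978, 0.21, -0.01], [0.21, 0.978, 0.003], [0.011, 0.001, -1.0]]
ft_force: [-12.8, 3.4, 1.7]
finger_gap: 0.0002
finger_force: 0.0
```

Emit:
play_rows(
  slide=[
    [-0.06,0,0],
    [-0.04,0,0],
    [0,0,0],
    [0,0,0],
    [0,0,0],
  ],
  spin=[0,0,0,0,0],
)

```text
time: 6.6
tool_pos: [0.4822, -0.2196, 0.2113]
orientation: [[-0.978, 0.21, -0.011], [0.21, 0.978, 0.003], [0.011, 0.001, -1.0]]
ft_force: [-13.8, 4.0, 1.6]
finger_gap: -0.0004
finger_force: 0.0
```

```bash
python3 -c "
from h import *
st()"
```

```text
t 6.6 pos [ 0.4822 -0.2196  0.2113] board [-0.1103  0.0765] tip z 0.0383 tx yaw vs -bx -0.002 tilt [-0.0108  0.0031] F bx,by,z -14.3 1.08 1.6 gap -0.0004
```

Emit:
play_rows(
  slide=[
    [0.6,0,0],
    [0.9,0,0],
    [0.9,0,0],
    [0,0,0],
    [0,-2,0],
  ],
  spin=[0,0,0,0,0],
)

```text
time: 7.02
tool_pos: [0.4588, -0.2332, 0.2141]
orientation: [[-0.979, 0.205, 0.002], [0.205, 0.979, -0.0], [-0.002, 0.0, -1.0]]
ft_force: [0.7, -0.8, 0.0]
finger_gap: -0.0006
finger_force: 0.0
```

Emit:
play_rows(
  slide=[
    [0,-3.5,0],
    [0,-3.5,0],
    [0,-3.5,0],
    [0,-2.9,0],
    [0,0,0],
  ],
  spin=[0,0,0,0,0],
)

```text
time: 7.43
tool_pos: [0.4296, -0.3699, 0.2136]
orientation: [[-0.977, 0.211, 0.001], [0.211, 0.977, -0.002], [-0.002, -0.002, -1.0]]
ft_force: [0.4, 0.3, 0.1]
finger_gap: -0.0003
finger_force: 0.0
```

```bash
python3 - <<'E'
from h import *
st(); im,k=cam("top"); save("t3",im)
im,k=cam("wrist"); g=im.mean(2).astype(int); save("w3",im)
E
```

```text
t 7.43 pos [ 0.4296 -0.3699  0.2136] board [-0.1303 -0.0814] tip z 0.0406 tx yaw vs -bx -0.0029 tilt [ 0.0014 -0.0022] F bx,by,z 0.29 0.41 0.14 gap -0.0003
```

View pics/w3.png

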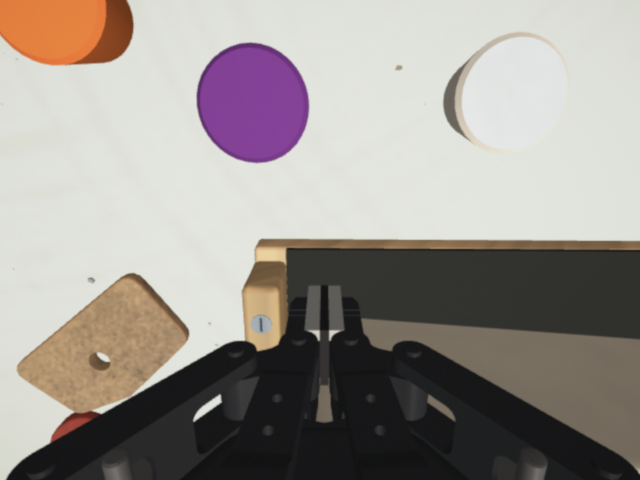

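The loose half's back bottom edge runs from (365,320) to (640,338), and the fingers are clear of the cleat, whose inner edge is at about column 287. I'll compute its pose from that edge.

```bash
cat >> h.py <<'E'
def back(im,k,cols,z=.018,r0=255,r1=460,th=8):
    g=cv2.GaussianBlur(im.mean(2).astype(np.float32),(3,3),0); P=[]
    for c in cols:
        d=np.diff(g[r0:r1,c]); b=np.where(d>th)[0]
        if len(b):
            i=b[0]; 
            while d[i+1]>d[i]: i+=1
            P.append(bd(ray(k,c,r0+i+.5,z)))
    P=np.float32(P); p,d=line(P); yaw=np.arctan2(d[0],-d[1]) # rel board
    X=lambda y:p[0]+(y-p[1])*d[0]/d[1]
    print("back: n",len(P),"yaw",round(float(yaw),4),"x at +.09/.078/0/-.078/-.09",[round(float(X(y)),4) for y in(.09,.078,0,-.078,-.09)],"rms",np.std(P[:,0]-X(P[:,1])).round(5))
    return P
E
python3 - <<'E'
from h import *
im,k=cam("wrist"); st(); back(im,k,range(375,630,5))
print("bedend",[bd(ray(k,c,247,.018)).round(4) for c in(300,600)],"cleat inner",bd(ray(k,287,275,.018)))
E
```

```text
t 7.58 pos [ 0.4304 -0.3659  0.2134] board [-0.1304 -0.0774] tip z 0.0404 tx yaw vs -bx -0.0005 tilt [ 0.0008 -0.0003] F bx,by,z -0.87 0.2 0.71 gap 0.0003
back: n 51 yaw -0.0876 x at +.09/.078/0/-.078/-.09 [-0.0977, -0.0988, -0.1056, -0.1125, -0.1135] rms 0.00017
bedend [array([-0.1497, -0.0895]), array([-0.1493,  0.0539])] cleat inner [-0.13510988 -0.0962098 ]
```

Emit:
play_rows(
  slide=[
    [-0.12,0,0.04],
    [-0.12,0,0.04],
    [-0.12,0,0.04],
    [-0.08,0,0],
    [-0.05,0,0],
  ],
  spin=[0,0,0,0,0],
)

```text
time: 8.0
tool_pos: [0.4352, -0.3662, 0.212]
orientation: [[-0.978, 0.207, -0.001], [0.207, 0.978, 0.0], [0.001, 0.0, -1.0]]
ft_force: [-1.8, 0.2, 0.2]
finger_gap: -0.0002
finger_force: 0.0
```

Emit:
play_rows(
  slide=[
    [-0.05,0,0],
    [-0.05,0,-0.01],
    [-0.05,0,-0.02],
    [-0.05,0,-0.02],
    [-0.05,0,-0.02],
  ],
  spin=[0,0,0,0,0],
)

```text
time: 8.42
tool_pos: [0.4362, -0.3669, 0.212]
orientation: [[-0.978, 0.209, -0.004], [0.209, 0.978, 0.002], [0.004, 0.001, -1.0]]
ft_force: [-6.6, 1.6, 0.0]
finger_gap: 0.0001
finger_force: 0.0
```

Emit:
play_rows(
  slide=[
    [-0.06,0,-0.02],
    [-0.06,0,-0.02],
    [-0.06,0,-0.02],
    [-0.06,0,-0.01],
    [-0.06,0,-0.01],
  ],
  spin=[0,0,0,0,0],
)

```text
time: 8.83
tool_pos: [0.4388, -0.3676, 0.2125]
orientation: [[-0.978, 0.209, -0.005], [0.209, 0.978, 0.002], [0.005, 0.001, -1.0]]
ft_force: [-7.3, 1.6, -1.6]
finger_gap: -0.0001
finger_force: 0.0
```

```bash
python3 -c "
from h import *
st()"
```

```text
t 8.83 pos [ 0.4388 -0.3676  0.2125] board [-0.1218 -0.0773] tip z 0.0395 tx yaw vs -bx -0.0006 tilt [-0.0049  0.0022] F bx,by,z -7.42 0.04 -1.6 gap -0.0001
```

Emit:
play_rows(
  slide=[
    [-0.08,0,0],
    [-0.08,0,0],
    [-0.08,0,0],
    [-0.08,0,0],
    [-0.08,0,0],
  ],
  spin=[0,0,0,0,0],
)

```text
time: 9.25
tool_pos: [0.4426, -0.3684, 0.2125]
orientation: [[-0.978, 0.209, -0.005], [0.209, 0.978, 0.002], [0.006, 0.001, -1.0]]
ft_force: [-7.0, 1.1, 0.7]
finger_gap: -0.0002
finger_force: 0.0
```

Emit:
play_rows(
  slide=[
    [-0.08,0,-0.01],
    [-0.08,0,0],
    [-0.08,0,-0.01],
    [-0.08,0,0],
    [-0.08,0,-0.01],
  ],
  spin=[0,0,0,0,0],
)

```text
time: 9.67
tool_pos: [0.4465, -0.3693, 0.2128]
orientation: [[-0.978, 0.209, -0.005], [0.209, 0.978, 0.002], [0.006, 0.001, -1.0]]
ft_force: [-6.8, 1.0, -0.8]
finger_gap: -0.0003
finger_force: 0.0
```

Emit:
play_rows(
  slide=[
    [-0.08,0,-0.01],
    [-0.08,0,0],
    [-0.08,0,-0.01],
    [-0.08,0,0],
    [-0.08,0,-0.01],
  ],
  spin=[0,0,0,0,0],
)

```text
time: 10.08
tool_pos: [0.45, -0.3701, 0.2128]
orientation: [[-0.978, 0.209, -0.007], [0.209, 0.978, 0.003], [0.007, 0.001, -1.0]]
ft_force: [-9.6, 0.3, -0.6]
finger_gap: 0.0002
finger_force: 0.0
```

```bash
python3 -c "
from h import *
st()
im,k=cam('wrist'); save('w4',im); back(im,k,range(375,630,5))"
```

```text
t 10.08 pos [ 0.45   -0.3701  0.2128] board [-0.1104 -0.0774] tip z 0.0398 tx yaw vs -bx -0.0002 tilt [-0.0067  0.0027] F bx,by,z -9.48 -1.72 -0.6 gap 0.0002
back: n 51 yaw 0.0175 x at +.09/.078/0/-.078/-.09 [-0.1013, -0.1011, -0.0997, -0.0984, -0.0982] rms 0.00016
```

Working well: yaw is now +0.018. Continue about 8 mm at the right.

Emit:
play_rows(
  slide=[
    [-0.08,0,-0.01],
    [-0.08,0,0],
    [-0.08,0,-0.01],
    [-0.08,0,0],
    [-0.08,0,-0.01],
  ],
  spin=[0,0,0,0,0],
)

```text
time: 10.55
tool_pos: [0.4539, -0.3709, 0.213]
orientation: [[-0.978, 0.209, -0.007], [0.209, 0.978, 0.003], [0.007, 0.001, -1.0]]
ft_force: [-9.8, 0.6, -0.9]
finger_gap: -0.0
finger_force: 0.0
```

Emit:
play_rows(
  slide=[
    [-0.07,0,-0.01],
    [-0.07,0,0],
    [-0.07,0,-0.01],
    [-0.07,0,0],
    [-0.07,0,-0.01],
  ],
  spin=[0,0,0,0,0],
)

```text
time: 10.97
tool_pos: [0.4573, -0.3717, 0.2134]
orientation: [[-0.978, 0.209, -0.007], [0.209, 0.978, 0.002], [0.007, 0.001, -1.0]]
ft_force: [-9.3, 0.2, -0.5]
finger_gap: -0.0001
finger_force: 0.0
```

```bash
python3 -c "
from h import *
st()
im,k=cam('wrist'); save('w5',im); back(im,k,range(375,630,5))"
```

```text
t 10.97 pos [ 0.4573 -0.3717  0.2134] board [-0.1029 -0.0775] tip z 0.0404 tx yaw vs -bx -0.0001 tilt [-0.0068  0.0025] F bx,by,z -9.18 -1.74 -0.49 gap -0.0001
back: n 51 yaw 0.0904 x at +.09/.078/0/-.078/-.09 [-0.1042, -0.1031, -0.0961, -0.089, -0.0879] rms 0.00016
```

Emit:
play_rows(
  slide=[
    [0.6,0,0],
    [0.9,0,0],
    [0.9,0,0],
    [0,0,0],
    [0,2,0],
  ],
  spin=[0,0,0,0,0],
)

```text
time: 11.43
tool_pos: [0.4397, -0.349, 0.2154]
orientation: [[-0.978, 0.21, 0.002], [0.21, 0.978, -0.002], [-0.002, -0.001, -1.0]]
ft_force: [-0.1, -1.0, 0.4]
finger_gap: 0.0002
finger_force: 0.0
```

Emit:
play_rows(
  slide=[
    [0,3.5,0.05],
    [0,3.5,0.05],
    [0,3.5,0.05],
    [0,2.9,0.05],
    [0,0,0],
  ],
  spin=[0,0,0,0,0],
)

```text
time: 11.85
tool_pos: [0.4692, -0.2126, 0.2134]
orientation: [[-0.979, 0.204, 0.002], [0.204, 0.979, 0.0], [-0.002, 0.001, -1.0]]
ft_force: [-0.2, -0.3, -0.2]
finger_gap: -0.0001
finger_force: 0.0
```

```bash
python3 -c "
from h import *
im,k=cam('wrist'); save('w6',im);st(); back(im,k,range(20,275,5),r0=285)"
```

```text
t 11.9 pos [ 0.4689 -0.2141  0.2135] board [-0.1244  0.0791] tip z 0.0405 tx yaw vs -bx 0.0043 tilt [ 0.002  -0.0001] F bx,by,z -0.0 -0.76 0.61 gap -0.0002
back: n 51 yaw 0.0932 x at +.09/.078/0/-.078/-.09 [-0.1047, -0.1036, -0.0963, -0.089, -0.0879] rms 0.00017
```

Emit:
play_rows(
  slide=[
    [-0.2,0,0.02],
    [-0.2,0,0.02],
    [-0.2,0,0.02],
    [-0.1,0,0.02],
    [-0.08,0,0],
  ],
  spin=[0,0,0,0,0],
)

```text
time: 12.32
tool_pos: [0.4756, -0.2186, 0.2117]
orientation: [[-0.978, 0.209, -0.001], [0.209, 0.978, 0.0], [0.001, -0.0, -1.0]]
ft_force: [-2.1, 0.5, -0.5]
finger_gap: -0.0001
finger_force: 0.0
```

Emit:
play_rows(
  slide=[
    [-0.06,0,0],
    [-0.06,0,0],
    [-0.06,0,-0.02],
    [-0.06,0,-0.02],
    [-0.06,0,-0.02],
  ],
  spin=[0,0,0,0,0],
)

```text
time: 12.73
tool_pos: [0.477, -0.2184, 0.2116]
orientation: [[-0.978, 0.209, -0.005], [0.209, 0.978, 0.001], [0.005, 0.0, -1.0]]
ft_force: [-8.0, 0.6, 0.8]
finger_gap: 0.0003
finger_force: 0.0
```

Emit:
play_rows(
  slide=[
    [-0.06,0,-0.02],
    [-0.06,0,-0.01],
    [-0.06,0,-0.01],
    [-0.06,0,-0.01],
    [-0.06,0,-0.01],
  ],
  spin=[0,0,0,0,0],
)

```text
time: 13.15
tool_pos: [0.4797, -0.2188, 0.2119]
orientation: [[-0.978, 0.209, -0.006], [0.209, 0.978, 0.002], [0.006, 0.001, -1.0]]
ft_force: [-7.1, 2.2, -1.0]
finger_gap: 0.0001
finger_force: 0.0
```

```bash
python3 -c "
from h import *
st()"
```

```text
t 13.15 pos [ 0.4797 -0.2188  0.2119] board [-0.1128  0.0768] tip z 0.0389 tx yaw vs -bx -0.0004 tilt [-0.0059  0.0018] F bx,by,z -7.45 0.69 -0.97 gap 0.0001
```

Emit:
play_rows(
  slide=[
    [-0.08,0,-0.01],
    [-0.08,0,0],
    [-0.08,0,-0.01],
    [-0.08,0,0],
    [-0.08,0,-0.01],
  ],
  spin=[0,0,0,0,0],
)

```text
time: 13.57
tool_pos: [0.4836, -0.2196, 0.2121]
orientation: [[-0.978, 0.209, -0.006], [0.209, 0.978, 0.002], [0.006, 0.001, -1.0]]
ft_force: [-7.9, 2.1, -0.8]
finger_gap: -0.0003
finger_force: 0.0
```

Emit:
play_rows(
  slide=[
    [-0.08,0,-0.01],
    [-0.08,0,0],
    [-0.08,0,-0.01],
    [-0.08,0,0],
    [-0.08,0,-0.01],
  ],
  spin=[0,0,0,0,0],
)

```text
time: 13.98
tool_pos: [0.4874, -0.2204, 0.2124]
orientation: [[-0.978, 0.209, -0.006], [0.209, 0.978, 0.002], [0.007, 0.001, -1.0]]
ft_force: [-7.5, 2.1, -0.8]
finger_gap: 0.0002
finger_force: 0.0
```

```bash
python3 -c "
from h import *
st()
im,k=cam('wrist'); save('w7',im); back(im,k,range(20,275,5),r0=285)"
```

```text
t 13.98 pos [ 0.4874 -0.2204  0.2124] board [-0.105   0.0768] tip z 0.0394 tx yaw vs -bx -0.0004 tilt [-0.0063  0.002 ] F bx,by,z -7.75 0.53 -0.79 gap 0.0002
back: n 51 yaw 0.0134 x at +.09/.078/0/-.078/-.09 [-0.0934, -0.0932, -0.0922, -0.0911, -0.091] rms 0.00015
```

Emit:
play_rows(
  slide=[
    [-0.08,0,-0.01],
    [-0.08,0,0],
    [-0.08,0,-0.01],
    [-0.08,0,0],
    [-0.08,0,-0.01],
  ],
  spin=[0,0,0,0,0],
)

```text
time: 14.45
tool_pos: [0.4907, -0.221, 0.2124]
orientation: [[-0.978, 0.21, -0.008], [0.21, 0.978, 0.003], [0.009, 0.001, -1.0]]
ft_force: [-9.5, 3.8, 0.6]
finger_gap: -0.0002
finger_force: 0.0
```

Emit:
play_rows(
  slide=[
    [-0.06,0,0],
    [-0.06,0,-0.01],
    [-0.04,0,0],
    [0,0,0],
    [0,0,0],
  ],
  spin=[0,0,0,0,0],
)

```text
time: 14.87
tool_pos: [0.4925, -0.2213, 0.2123]
orientation: [[-0.978, 0.21, -0.008], [0.21, 0.978, 0.003], [0.008, 0.001, -1.0]]
ft_force: [-7.9, 3.5, -0.9]
finger_gap: 0.0004
finger_force: 0.0
```

```bash
python3 -c "
from h import *
st()
im,k=cam('wrist'); save('w8',im); back(im,k,range(20,275,5),r0=285)
print([bd(ray(k,c,255,.018)).round(4) for c in (30,330)], im[240:275:2,200].mean(1).astype(int))
c=im; cv2.putText; im,k=cam('top'); save('t8',im)"
```

```text
t 14.87 pos [ 0.4925 -0.2213  0.2123] board [-0.0999  0.077 ] tip z 0.0393 tx yaw vs -bx -0.0015 tilt [-0.0075  0.003 ] F bx,by,z -8.49 1.74 -0.89 gap 0.0004
back: n 51 yaw -0.03 x at +.09/.078/0/-.078/-.09 [-0.0874, -0.0877, -0.0901, -0.0924, -0.0928] rms 0.00016
[array([-0.1175, -0.0631]), array([-0.1171,  0.0804])] [57 56 56 56 56 57 57 57 57 56 56 57 57 56 56 57 56 57]
```

Emit:
play_rows(
  slide=[
    [0.6,0,0],
    [0.6,0,0],
    [0.4,0,0],
    [0,-1,0],
    [0,-3,0],
  ],
  spin=[0,0,0,0,0],
)

```text
time: 15.38
tool_pos: [0.4717, -0.2565, 0.215]
orientation: [[-0.979, 0.204, 0.002], [0.204, 0.979, -0.0], [-0.002, 0.0, -1.0]]
ft_force: [0.0, -0.2, 0.0]
finger_gap: 0.0002
finger_force: 0.0
```

Emit:
play_rows(
  slide=[
    [0,-3.5,0.04],
    [0,-3.5,0.04],
    [0,-3.4,0.04],
    [0,-1,0],
    [0,0,0],
  ],
  spin=[0,0,0,0,0],
)

```text
time: 15.8
tool_pos: [0.4465, -0.3721, 0.2131]
orientation: [[-0.977, 0.211, 0.001], [0.211, 0.977, -0.001], [-0.001, -0.001, -1.0]]
ft_force: [0.7, 0.6, -0.4]
finger_gap: 0.0001
finger_force: 0.0
```

Emit:
play_rows(
  slide=[
    [-0.15,0,0.02],
    [-0.15,0,0.02],
    [-0.15,0,0.02],
    [-0.1,0,0],
    [-0.06,0,0],
  ],
  spin=[0,0,0,0,0],
)

```text
time: 16.22
tool_pos: [0.4538, -0.3698, 0.2125]
orientation: [[-0.978, 0.207, 0.0], [0.207, 0.978, -0.0], [-0.0, -0.0, -1.0]]
ft_force: [-0.2, 0.1, 0.1]
finger_gap: 0.0002
finger_force: 0.0
```

```bash
python3 -c "
from h import *
st()
im,k=cam('wrist'); save('w9',im); back(im,k,range(375,630,5))"
```

```text
t 16.22 pos [ 0.4538 -0.3698  0.2125] board [-0.1067 -0.0764] tip z 0.0395 tx yaw vs -bx 0.0017 tilt [ 0.0003 -0.0001] F bx,by,z -0.2 0.03 0.13 gap 0.0002
back: n 51 yaw -0.0277 x at +.09/.078/0/-.078/-.09 [-0.0877, -0.0881, -0.0902, -0.0924, -0.0927] rms 0.00017
```

Emit:
play_rows(
  slide=[
    [-0.08,0,0],
    [-0.08,0,0],
    [-0.06,0,0],
    [-0.06,0,0],
    [-0.06,0,-0.02],
  ],
  spin=[0,0,0,0,0],
)

```text
time: 16.68
tool_pos: [0.4557, -0.371, 0.2121]
orientation: [[-0.978, 0.209, -0.003], [0.209, 0.978, 0.001], [0.003, 0.001, -1.0]]
ft_force: [-4.7, 0.9, 1.1]
finger_gap: -0.0001
finger_force: 0.0
```

Emit:
play_rows(
  slide=[
    [-0.06,0,-0.02],
    [-0.06,0,-0.02],
    [-0.06,0,-0.02],
    [-0.06,0,-0.01],
    [-0.06,0,-0.01],
  ],
  spin=[0,0,0,0,0],
)

```text
time: 17.1
tool_pos: [0.4575, -0.3716, 0.2123]
orientation: [[-0.978, 0.209, -0.006], [0.209, 0.978, 0.002], [0.006, 0.001, -1.0]]
ft_force: [-7.8, 0.7, -0.4]
finger_gap: -0.0001
finger_force: 0.0
```

Emit:
play_rows(
  slide=[
    [-0.06,0,-0.01],
    [-0.06,0,0],
    [-0.06,0,-0.01],
    [-0.06,0,0],
    [-0.06,0,-0.01],
  ],
  spin=[0,0,0,0,0],
)

```text
time: 17.52
tool_pos: [0.4601, -0.3722, 0.2124]
orientation: [[-0.978, 0.209, -0.007], [0.209, 0.978, 0.003], [0.007, 0.001, -1.0]]
ft_force: [-10.5, 0.3, 0.1]
finger_gap: -0.0001
finger_force: 0.0
```

```bash
python3 -c "
from h import *
st()
im,k=cam('wrist'); save('w10',im); back(im,k,range(375,630,5))"
```

```text
t 17.52 pos [ 0.4601 -0.3722  0.2124] board [-0.1001 -0.0774] tip z 0.0394 tx yaw vs -bx -0.0003 tilt [-0.007   0.0027] F bx,by,z -10.35 -1.9 0.08 gap -0.0001
back: n 51 yaw 0.0041 x at +.09/.078/0/-.078/-.09 [-0.089, -0.0889, -0.0886, -0.0883, -0.0882] rms 0.00014
```

Emit:
play_rows(
  slide=[
    [-0.05,0,-0.01],
    [-0.05,0,0],
    [-0.05,0,-0.01],
    [-0.05,0,0],
    [-0.05,0,-0.01],
  ],
  spin=[0,0,0,0,0],
)

```text
time: 17.98
tool_pos: [0.4625, -0.3727, 0.2125]
orientation: [[-0.978, 0.209, -0.007], [0.209, 0.978, 0.003], [0.007, 0.001, -1.0]]
ft_force: [-8.3, 1.2, -0.5]
finger_gap: 0.0004
finger_force: 0.0
```

Emit:
play_rows(
  slide=[
    [-0.04,0,-0.01],
    [-0.04,0,0],
    [-0.04,0,-0.01],
    [-0.04,0,0],
    [-0.04,0,0],
  ],
  spin=[0,0,0,0,0],
)

```text
time: 18.4
tool_pos: [0.4645, -0.3732, 0.2127]
orientation: [[-0.978, 0.209, -0.007], [0.209, 0.978, 0.003], [0.008, 0.001, -1.0]]
ft_force: [-8.8, 0.9, -1.0]
finger_gap: -0.0002
finger_force: 0.0
```

```bash
python3 -c "
from h import *
st()
im,k=cam('wrist'); save('w11',im); back(im,k,range(375,630,5))"
```

```text
t 18.4 pos [ 0.4645 -0.3732  0.2127] board [-0.0956 -0.0774] tip z 0.0397 tx yaw vs -bx -0.0002 tilt [-0.0071  0.0027] F bx,by,z -8.75 -0.99 -1.03 gap -0.0002
back: n 51 yaw 0.0431 x at +.09/.078/0/-.078/-.09 [-0.0903, -0.0898, -0.0864, -0.083, -0.0825] rms 0.00016
```

Emit:
play_rows(
  slide=[
    [0.6,0,0],
    [0.6,0,0],
    [0.4,0,0],
    [0,1,0],
    [0,3,0],
  ],
  spin=[0,0,0,0,0],
)

```text
time: 18.87
tool_pos: [0.4592, -0.3324, 0.2146]
orientation: [[-0.977, 0.211, 0.002], [0.211, 0.977, -0.001], [-0.002, -0.001, -1.0]]
ft_force: [0.7, 1.0, 0.3]
finger_gap: -0.0
finger_force: 0.0
```

Emit:
play_rows(
  slide=[
    [0,3.5,0.04],
    [0,3.5,0.04],
    [0,3.4,0.04],
    [0,1,0],
    [0,0,0],
  ],
  spin=[0,0,0,0,0],
)

```text
time: 19.28
tool_pos: [0.4841, -0.2168, 0.2136]
orientation: [[-0.979, 0.204, 0.002], [0.204, 0.979, 0.0], [-0.002, 0.0, -1.0]]
ft_force: [-0.2, -0.8, 0.3]
finger_gap: 0.0
finger_force: 0.0
```

Emit:
play_rows(
  slide=[
    [-0.1,0,0.02],
    [-0.1,0,0.02],
    [-0.1,0,0.02],
    [-0.08,0,0],
    [-0.06,0,0],
  ],
  spin=[0,0,0,0,0],
)

```text
time: 19.7
tool_pos: [0.4874, -0.2212, 0.2122]
orientation: [[-0.978, 0.209, -0.0], [0.209, 0.978, -0.0], [0.0, -0.0, -1.0]]
ft_force: [-0.2, 0.4, -0.4]
finger_gap: -0.0001
finger_force: 0.0
```

```bash
python3 -c "
from h import *
st()
im,k=cam('wrist'); save('w12',im); back(im,k,range(20,275,5),r0=285)"
```

```text
t 19.7 pos [ 0.4874 -0.2212  0.2122] board [-0.1048  0.076 ] tip z 0.0392 tx yaw vs -bx -0.001 tilt [-0.0001 -0.    ] F bx,by,z -0.28 0.3 -0.43 gap -0.0001
back: n 51 yaw 0.0444 x at +.09/.078/0/-.078/-.09 [-0.0907, -0.0902, -0.0867, -0.0832, -0.0827] rms 0.00017
```

Emit:
play_rows(
  slide=[
    [-0.06,0,0],
    [-0.06,0,0],
    [-0.06,0,0],
    [-0.06,0,0],
    [-0.06,0,-0.02],
  ],
  spin=[0,0,0,0,0],
)

```text
time: 20.17
tool_pos: [0.4897, -0.2209, 0.2122]
orientation: [[-0.978, 0.208, -0.002], [0.208, 0.978, 0.001], [0.002, 0.0, -1.0]]
ft_force: [-4.4, 0.1, 0.1]
finger_gap: -0.0003
finger_force: 0.0
```

Emit:
play_rows(
  slide=[
    [-0.06,0,-0.02],
    [-0.06,0,-0.02],
    [-0.06,0,-0.02],
    [-0.06,0,-0.01],
    [-0.06,0,-0.01],
  ],
  spin=[0,0,0,0,0],
)

```text
time: 20.58
tool_pos: [0.4913, -0.2212, 0.2121]
orientation: [[-0.978, 0.209, -0.007], [0.209, 0.978, 0.002], [0.007, 0.0, -1.0]]
ft_force: [-9.2, 3.0, 2.5]
finger_gap: -0.0004
finger_force: 0.0
```

Emit:
play_rows(
  slide=[
    [-0.06,0,-0.01],
    [-0.06,0,0],
    [-0.06,0,-0.01],
    [-0.06,0,0],
    [-0.06,0,-0.01],
  ],
  spin=[0,0,0,0,0],
)

```text
time: 21.0
tool_pos: [0.4943, -0.2218, 0.2123]
orientation: [[-0.978, 0.209, -0.006], [0.209, 0.978, 0.002], [0.007, 0.001, -1.0]]
ft_force: [-7.1, 1.6, 0.5]
finger_gap: -0.0003
finger_force: 0.0
```

```bash
python3 -c "
from h import *
st()
im,k=cam('wrist'); save('w13',im); back(im,k,range(20,275,5),r0=285)"
```

```text
t 21.0 pos [ 0.4943 -0.2218  0.2123] board [-0.098   0.0769] tip z 0.0393 tx yaw vs -bx -0.0004 tilt [-0.0064  0.002 ] F bx,by,z -7.25 0.09 0.47 gap -0.0003
back: n 51 yaw 0.0138 x at +.09/.078/0/-.078/-.09 [-0.0864, -0.0863, -0.0852, -0.0841, -0.0839] rms 0.00016
```

Emit:
play_rows(
  slide=[
    [-0.05,0,-0.01],
    [-0.05,0,0],
    [-0.05,0,-0.01],
    [-0.05,0,0],
    [-0.05,0,-0.01],
  ],
  spin=[0,0,0,0,0],
)

```text
time: 21.47
tool_pos: [0.4964, -0.2222, 0.2124]
orientation: [[-0.978, 0.209, -0.008], [0.209, 0.978, 0.002], [0.008, 0.001, -1.0]]
ft_force: [-9.3, 3.0, -0.7]
finger_gap: 0.0004
finger_force: 0.0
```

Emit:
play_rows(
  slide=[
    [-0.03,0,0],
    [-0.03,0,-0.01],
    [-0.03,0,0],
    [-0.03,0,0],
    [-0.03,0,0],
  ],
  spin=[0,0,0,0,0],
)

```text
time: 21.88
tool_pos: [0.4974, -0.2225, 0.2123]
orientation: [[-0.978, 0.21, -0.008], [0.21, 0.978, 0.003], [0.009, 0.001, -1.0]]
ft_force: [-10.1, 3.5, 1.8]
finger_gap: -0.0004
finger_force: 0.0
```

```bash
python3 -c "
from h import *
st()
im,k=cam('wrist'); save('w14',im); back(im,k,range(20,275,5),r0=285)"
```

```text
t 21.88 pos [ 0.4974 -0.2225  0.2123] board [-0.0948  0.0769] tip z 0.0393 tx yaw vs -bx -0.0014 tilt [-0.0085  0.0029] F bx,by,z -10.59 1.33 1.75 gap -0.0004
back: n 51 yaw -0.0091 x at +.09/.078/0/-.078/-.09 [-0.0831, -0.0833, -0.084, -0.0847, -0.0848] rms 0.00014
```

Emit:
play_rows(
  slide=[
    [-0.03,0,-0.01],
    [-0.03,0,-0.01],
    [-0.03,0,-0.01],
    [-0.03,0,0],
    [-0.03,0,0],
  ],
  spin=[0,0,0,0,0],
)

```text
time: 22.35
tool_pos: [0.499, -0.2227, 0.2125]
orientation: [[-0.978, 0.21, -0.008], [0.21, 0.978, 0.003], [0.009, 0.001, -1.0]]
ft_force: [-8.7, 2.8, -0.6]
finger_gap: -0.0001
finger_force: 0.0
```

```bash
python3 -c "
from h import *
st()
im,k=cam('wrist'); save('w15',im); back(im,k,range(20,275,5),r0=285)"
```

```text
t 22.35 pos [ 0.499  -0.2227  0.2125] board [-0.0932  0.077 ] tip z 0.0395 tx yaw vs -bx -0.0014 tilt [-0.0081  0.0031] F bx,by,z -9.07 0.88 -0.62 gap -0.0001
back: n 51 yaw -0.0247 x at +.09/.078/0/-.078/-.09 [-0.081, -0.0813, -0.0832, -0.0851, -0.0854] rms 0.00017
```

Emit:
play_rows(
  slide=[
    [0.6,0,0],
    [0.6,0,0],
    [0.2,0,0],
    [0,-1,0],
    [0,-3,0],
  ],
  spin=[0,0,0,0,0],
)

```text
time: 22.82
tool_pos: [0.4806, -0.2584, 0.2152]
orientation: [[-0.979, 0.204, 0.002], [0.204, 0.979, -0.0], [-0.002, 0.0, -1.0]]
ft_force: [0.9, -0.3, -0.3]
finger_gap: -0.0005
finger_force: 0.0
```

Emit:
play_rows(
  slide=[
    [0,-3.5,0.04],
    [0,-3.5,0.04],
    [0,-3.4,0.04],
    [0,-1,0],
    [0,0,0],
  ],
  spin=[0,0,0,0,0],
)

```text
time: 23.23
tool_pos: [0.4552, -0.374, 0.2132]
orientation: [[-0.977, 0.211, 0.001], [0.211, 0.977, -0.001], [-0.001, -0.001, -1.0]]
ft_force: [1.3, 0.2, -1.3]
finger_gap: 0.0001
finger_force: 0.0
```

Emit:
play_rows(
  slide=[
    [-0.1,0,0.02],
    [-0.1,0,0.02],
    [-0.1,0,0.02],
    [-0.08,0,0],
    [-0.08,0,0],
  ],
  spin=[0,0,0,0,0],
)

```text
time: 23.65
tool_pos: [0.461, -0.3713, 0.2127]
orientation: [[-0.978, 0.207, 0.0], [0.207, 0.978, -0.0], [-0.0, -0.0, -1.0]]
ft_force: [-0.8, -0.3, 1.0]
finger_gap: 0.0004
finger_force: 0.0
```

```bash
python3 -c "
from h import *
st()
im,k=cam('wrist'); save('w16',im); back(im,k,range(375,630,5))"
```

```text
t 23.65 pos [ 0.461  -0.3713  0.2127] board [-0.0994 -0.0763] tip z 0.0397 tx yaw vs -bx 0.0018 tilt [ 0.0002 -0.0001] F bx,by,z -0.68 -0.42 1.01 gap 0.0004
back: n 51 yaw -0.0248 x at +.09/.078/0/-.078/-.09 [-0.0811, -0.0814, -0.0833, -0.0852, -0.0855] rms 0.00016
```

Emit:
play_rows(
  slide=[
    [-0.06,0,0],
    [-0.06,0,0],
    [-0.06,0,0],
    [-0.05,0,-0.01],
    [-0.05,0,-0.02],
  ],
  spin=[0,0,0,0,0],
)

```text
time: 24.12
tool_pos: [0.4626, -0.3725, 0.2125]
orientation: [[-0.978, 0.208, -0.002], [0.208, 0.978, 0.001], [0.002, 0.001, -1.0]]
ft_force: [-3.2, 1.1, 0.2]
finger_gap: 0.0001
finger_force: 0.0
```

Emit:
play_rows(
  slide=[
    [-0.05,0,-0.02],
    [-0.05,0,-0.02],
    [-0.05,0,-0.01],
    [-0.05,0,-0.01],
    [-0.05,0,-0.01],
  ],
  spin=[0,0,0,0,0],
)

```text
time: 24.53
tool_pos: [0.4637, -0.373, 0.2127]
orientation: [[-0.978, 0.209, -0.006], [0.209, 0.978, 0.002], [0.006, 0.001, -1.0]]
ft_force: [-8.1, 0.2, 1.4]
finger_gap: 0.0004
finger_force: 0.0
```

Emit:
play_rows(
  slide=[
    [-0.04,0,-0.01],
    [-0.04,0,0],
    [-0.04,0,-0.01],
    [-0.04,0,0],
    [-0.04,0,0],
  ],
  spin=[0,0,0,0,0],
)

```text
time: 24.95
tool_pos: [0.4657, -0.3734, 0.2127]
orientation: [[-0.978, 0.209, -0.006], [0.209, 0.978, 0.002], [0.006, 0.001, -1.0]]
ft_force: [-8.6, 0.4, 0.4]
finger_gap: 0.0
finger_force: 0.0
```

```bash
python3 -c "
from h import *
st()
im,k=cam('wrist'); save('w17',im); back(im,k,range(375,630,5))"
```

```text
t 24.95 pos [ 0.4657 -0.3734  0.2127] board [-0.0943 -0.0774] tip z 0.0397 tx yaw vs -bx -0.0006 tilt [-0.0055  0.0023] F bx,by,z -8.48 -1.41 0.4 gap 0.0
back: n 51 yaw -0.0021 x at +.09/.078/0/-.078/-.09 [-0.0819, -0.082, -0.0821, -0.0823, -0.0823] rms 0.0
```

Emit:
play_rows(
  slide=[
    [-0.03,0,-0.01],
    [-0.03,0,0],
    [-0.03,0,-0.01],
    [-0.03,0,0],
    [-0.03,0,0],
  ],
  spin=[0,0,0,0,0],
)

```text
time: 25.42
tool_pos: [0.4668, -0.3737, 0.2128]
orientation: [[-0.978, 0.209, -0.007], [0.209, 0.978, 0.003], [0.007, 0.001, -1.0]]
ft_force: [-9.4, 0.5, 1.6]
finger_gap: -0.0001
finger_force: 0.0
```

```bash
python3 -c "
from h import *
st()
im,k=cam('wrist'); save('w18',im); back(im,k,range(375,630,5))"
```

```text
t 25.42 pos [ 0.4668 -0.3737  0.2128] board [-0.0932 -0.0774] tip z 0.0398 tx yaw vs -bx -0.0002 tilt [-0.0069  0.0026] F bx,by,z -9.31 -1.48 1.56 gap -0.0001
back: n 51 yaw -0.0017 x at +.09/.078/0/-.078/-.09 [-0.0817, -0.0817, -0.0819, -0.082, -0.082] rms 0.0
```

Emit:
play_rows(
  slide=[
    [-0.03,0,-0.01],
    [-0.03,0,0],
    [-0.03,0,-0.01],
    [-0.03,0,0],
    [-0.03,0,0],
  ],
  spin=[0,0,0,0,0],
)

```text
time: 25.88
tool_pos: [0.4679, -0.3739, 0.2127]
orientation: [[-0.978, 0.209, -0.008], [0.209, 0.978, 0.003], [0.008, 0.001, -1.0]]
ft_force: [-11.5, 2.6, 0.7]
finger_gap: -0.0001
finger_force: 0.0
```

```bash
python3 -c "
from h import *
st()
im,k=cam('wrist'); save('w19',im); back(im,k,range(375,630,5))
im,k=cam('top');c=im[135:285,240:400]; c=cv2.resize(c,None,fx=4,fy=4,interpolation=cv2.INTER_CUBIC); save('p19',cv2.convertScaleAbs(c,alpha=1.3))"
```

```text
t 25.88 pos [ 0.4679 -0.3739  0.2127] board [-0.0921 -0.0774] tip z 0.0397 tx yaw vs -bx -0.0001 tilt [-0.008   0.0031] F bx,by,z -11.8 0.13 0.69 gap -0.0001
back: n 51 yaw 0.0103 x at +.09/.078/0/-.078/-.09 [-0.0822, -0.0821, -0.0813, -0.0805, -0.0804] rms 0.00016
```

View pics/p19.png

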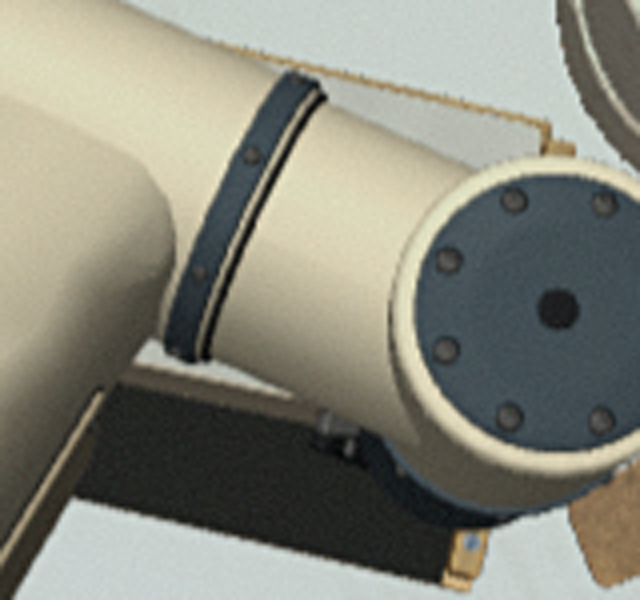

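The arm hides the seam in this view, so I'll keep going by force until the right end stops.

Emit:
play_rows(
  slide=[
    [-0.03,0,-0.01],
    [-0.03,0,0],
    [-0.03,0,-0.01],
    [-0.02,0,0],
    [-0.02,0,0],
  ],
  spin=[0,0,0,0,0],
)

```text
time: 26.4
tool_pos: [0.4683, -0.374, 0.2127]
orientation: [[-0.978, 0.209, -0.01], [0.209, 0.978, 0.004], [0.011, 0.002, -1.0]]
ft_force: [-14.2, 1.7, 2.8]
finger_gap: 0.0001
finger_force: 0.0
```

```bash
python3 -c "
from h import *
st()
im,k=cam('wrist'); save('w20',im); back(im,k,range(375,630,5))"
```

```text
t 26.4 pos [ 0.4683 -0.374   0.2127] board [-0.0917 -0.0774] tip z 0.0397 tx yaw vs -bx -0.0002 tilt [-0.0105  0.004 ] F bx,by,z -14.22 -1.25 2.79 gap 0.0001
back: n 51 yaw 0.012 x at +.09/.078/0/-.078/-.09 [-0.0823, -0.0822, -0.0813, -0.0803, -0.0802] rms 0.00017
```

The right end has met the wall: 14 N with the fingertip stopped. Now the left end.

Emit:
play_rows(
  slide=[
    [0.6,0,0],
    [0.6,0,0],
    [0.2,0,0],
    [0,1,0],
    [0,3,0],
  ],
  spin=[0,0,0,0,0],
)

```text
time: 26.87
tool_pos: [0.4665, -0.334, 0.2147]
orientation: [[-0.977, 0.211, 0.002], [0.211, 0.977, -0.001], [-0.002, -0.001, -1.0]]
ft_force: [1.3, 0.7, 0.2]
finger_gap: 0.0001
finger_force: 0.0
```

Emit:
play_rows(
  slide=[
    [0,3.5,0.04],
    [0,3.5,0.04],
    [0,3.4,0.04],
    [0,1,0],
    [0,0,0],
  ],
  spin=[0,0,0,0,0],
)

```text
time: 27.28
tool_pos: [0.4913, -0.2183, 0.2138]
orientation: [[-0.979, 0.204, 0.002], [0.204, 0.979, 0.0], [-0.002, 0.0, -1.0]]
ft_force: [1.1, -0.1, -0.1]
finger_gap: -0.0003
finger_force: 0.0
```

Emit:
play_rows(
  slide=[
    [-0.15,0,0.02],
    [-0.15,0,0.02],
    [-0.15,0,0.02],
    [-0.1,0,0],
    [-0.06,0,0],
  ],
  spin=[0,0,0,0,0],
)

```text
time: 27.7
tool_pos: [0.4961, -0.223, 0.2125]
orientation: [[-0.978, 0.209, -0.0], [0.209, 0.978, -0.0], [0.0, -0.0, -1.0]]
ft_force: [-0.3, -0.8, -0.0]
finger_gap: 0.0002
finger_force: 0.0
```

```bash
python3 -c "
from h import *
st()
im,k=cam('wrist'); save('w21',im); back(im,k,range(20,275,5),r0=285)"
```

```text
t 27.7 pos [ 0.4961 -0.223   0.2125] board [-0.0959  0.076 ] tip z 0.0395 tx yaw vs -bx -0.001 tilt [-0.     -0.0001] F bx,by,z -0.08 -0.84 -0.02 gap 0.0002
back: n 51 yaw 0.0095 x at +.09/.078/0/-.078/-.09 [-0.0825, -0.0824, -0.0816, -0.0809, -0.0808] rms 0.00017
```

Emit:
play_rows(
  slide=[
    [-0.05,0,0],
    [-0.05,0,0],
    [-0.05,0,0],
    [-0.05,0,-0.01],
    [-0.05,0,-0.02],
  ],
  spin=[0,0,0,0,0],
)

```text
time: 28.17
tool_pos: [0.4977, -0.2227, 0.2124]
orientation: [[-0.978, 0.208, -0.003], [0.208, 0.978, 0.001], [0.003, 0.0, -1.0]]
ft_force: [-3.7, 1.3, 0.2]
finger_gap: 0.0001
finger_force: 0.0
```

Emit:
play_rows(
  slide=[
    [-0.04,0,-0.02],
    [-0.04,0,-0.01],
    [-0.04,0,-0.01],
    [-0.04,0,-0.01],
    [-0.04,0,0],
  ],
  spin=[0,0,0,0,0],
)

```text
time: 28.58
tool_pos: [0.4986, -0.2228, 0.2123]
orientation: [[-0.978, 0.209, -0.006], [0.209, 0.978, 0.002], [0.006, 0.0, -1.0]]
ft_force: [-9.3, 1.5, 1.4]
finger_gap: 0.0002
finger_force: 0.0
```

```bash
python3 -c "
from h import *
st()
im,k=cam('wrist'); save('w22',im); back(im,k,range(20,275,5),r0=285)"
```

```text
t 28.58 pos [ 0.4986 -0.2228  0.2123] board [-0.0936  0.0768] tip z 0.0393 tx yaw vs -bx -0.0002 tilt [-0.0061  0.0016] F bx,by,z -9.45 -0.46 1.4 gap 0.0002
back: n 51 yaw 0.0082 x at +.09/.078/0/-.078/-.09 [-0.0823, -0.0822, -0.0815, -0.0809, -0.0808] rms 0.00017
```

Emit:
play_rows(
  slide=[
    [-0.03,0,-0.01],
    [-0.03,0,-0.01],
    [-0.03,0,0],
    [-0.03,0,0],
    [-0.03,0,0],
  ],
  spin=[0,0,0,0,0],
)

```text
time: 29.05
tool_pos: [0.4996, -0.223, 0.2122]
orientation: [[-0.978, 0.209, -0.007], [0.209, 0.978, 0.002], [0.008, 0.001, -1.0]]
ft_force: [-10.7, 3.5, 1.7]
finger_gap: 0.0002
finger_force: 0.0
```

Emit:
play_rows(
  slide=[
    [-0.03,0,-0.01],
    [-0.03,0,-0.01],
    [-0.02,0,0],
    [-0.02,0,0],
    [0,0,0],
  ],
  spin=[0,0,0,0,0],
)

```text
time: 29.47
tool_pos: [0.5003, -0.2231, 0.2122]
orientation: [[-0.978, 0.21, -0.008], [0.21, 0.978, 0.003], [0.008, 0.001, -1.0]]
ft_force: [-10.3, 2.8, 0.7]
finger_gap: -0.0003
finger_force: 0.0
```

```bash
python3 -c "
from h import *
st()
im,k=cam('wrist'); save('w23',im); back(im,k,range(20,275,5),r0=285)"
```

```text
t 29.47 pos [ 0.5003 -0.2231  0.2122] board [-0.0918  0.0768] tip z 0.0392 tx yaw vs -bx -0.0012 tilt [-0.008   0.0027] F bx,by,z -10.6 0.58 0.65 gap -0.0003
back: n 51 yaw -0.0026 x at +.09/.078/0/-.078/-.09 [-0.0805, -0.0806, -0.0808, -0.081, -0.081] rms 0.0
```

Emit:
play_rows(
  slide=[
    [-0.03,0,-0.01],
    [-0.03,0,-0.01],
    [-0.02,0,0],
    [-0.02,0,0],
    [0,0,0],
  ],
  spin=[0,0,0,0,0],
)

```text
time: 29.93
tool_pos: [0.5014, -0.2232, 0.2121]
orientation: [[-0.978, 0.21, -0.008], [0.21, 0.978, 0.003], [0.008, 0.001, -1.0]]
ft_force: [-8.9, 3.7, 0.3]
finger_gap: -0.0002
finger_force: 0.0
```

```bash
python3 -c "
from h import *
st()
im,k=cam('wrist'); save('w24',im); back(im,k,range(20,275,5),r0=285)"
```

```text
t 29.93 pos [ 0.5014 -0.2232  0.2121] board [-0.0908  0.077 ] tip z 0.0392 tx yaw vs -bx -0.0014 tilt [-0.0078  0.003 ] F bx,by,z -9.46 1.75 0.35 gap -0.0002
back: n 51 yaw -0.016 x at +.09/.078/0/-.078/-.09 [-0.0789, -0.0791, -0.0803, -0.0816, -0.0818] rms 0.00016
```

Emit:
play_rows(
  slide=[
    [-0.03,0,-0.01],
    [-0.03,0,-0.01],
    [-0.02,0,0],
    [-0.02,0,0],
    [0,0,0],
  ],
  spin=[0,0,0,0,0],
)

```text
time: 30.4
tool_pos: [0.5017, -0.2233, 0.2121]
orientation: [[-0.978, 0.21, -0.01], [0.21, 0.978, 0.004], [0.01, 0.001, -1.0]]
ft_force: [-10.4, 3.4, 1.3]
finger_gap: 0.0002
finger_force: 0.0
```

```bash
python3 -c "
from h import *
st()
im,k=cam('wrist'); save('w25',im); back(im,k,range(20,275,5),r0=285)"
```

```text
t 30.4 pos [ 0.5017 -0.2233  0.2121] board [-0.0904  0.077 ] tip z 0.0391 tx yaw vs -bx -0.0017 tilt [-0.0099  0.0035] F bx,by,z -10.88 1.14 1.26 gap 0.0002
back: n 51 yaw -0.0147 x at +.09/.078/0/-.078/-.09 [-0.079, -0.0792, -0.0803, -0.0815, -0.0816] rms 0.00015
```

The left end has stopped. Back to the right for the last 1-2 mm.

Emit:
play_rows(
  slide=[
    [0.6,0,0],
    [0.6,0,0],
    [0.2,0,0],
    [0,-1,0],
    [0,-3,0],
  ],
  spin=[0,0,0,0,0],
)

```text
time: 30.87
tool_pos: [0.4839, -0.2591, 0.215]
orientation: [[-0.979, 0.204, 0.003], [0.204, 0.979, -0.0], [-0.003, 0.0, -1.0]]
ft_force: [1.2, 0.2, -1.2]
finger_gap: -0.0001
finger_force: 0.0
```

Emit:
play_rows(
  slide=[
    [0,-3.5,0.04],
    [0,-3.5,0.04],
    [0,-3.4,0.04],
    [0,-1,0],
    [0,0,0],
  ],
  spin=[0,0,0,0,0],
)

```text
time: 31.28
tool_pos: [0.4585, -0.3747, 0.213]
orientation: [[-0.977, 0.211, 0.001], [0.211, 0.977, -0.001], [-0.001, -0.001, -1.0]]
ft_force: [0.0, -0.6, 0.2]
finger_gap: 0.0002
finger_force: 0.0
```

Emit:
play_rows(
  slide=[
    [-0.15,0,0.02],
    [-0.15,0,0.02],
    [-0.1,0,0.02],
    [-0.1,0,0],
    [-0.06,0,0],
  ],
  spin=[0,0,0,0,0],
)

```text
time: 31.7
tool_pos: [0.4652, -0.3722, 0.2125]
orientation: [[-0.978, 0.207, 0.0], [0.207, 0.978, -0.0], [-0.0, -0.0, -1.0]]
ft_force: [-0.1, -0.1, 0.2]
finger_gap: 0.0
finger_force: 0.0
```

Emit:
play_rows(
  slide=[
    [-0.05,0,0],
    [-0.05,0,0],
    [-0.04,0,0],
    [-0.04,0,-0.01],
    [-0.04,0,-0.02],
  ],
  spin=[0,0,0,0,0],
)

```text
time: 32.12
tool_pos: [0.4662, -0.3732, 0.2123]
orientation: [[-0.978, 0.208, -0.002], [0.208, 0.978, 0.001], [0.002, 0.001, -1.0]]
ft_force: [-2.6, 0.7, -0.6]
finger_gap: 0.0003
finger_force: 0.0
```

```bash
python3 -c "
from h import *
st()
im,k=cam('wrist'); save('w26',im); back(im,k,range(375,630,5))"
```

```text
t 32.12 pos [ 0.4662 -0.3732  0.2123] board [-0.0939 -0.0771] tip z 0.0393 tx yaw vs -bx 0.0001 tilt [-0.0018  0.001 ] F bx,by,z -2.69 0.16 -0.6 gap 0.0003
back: n 51 yaw -0.014 x at +.09/.078/0/-.078/-.09 [-0.0791, -0.0792, -0.0803, -0.0814, -0.0816] rms 0.00016
```

Emit:
play_rows(
  slide=[
    [-0.04,0,-0.01],
    [-0.04,0,-0.01],
    [-0.04,0,-0.01],
    [-0.04,0,-0.01],
    [-0.04,0,0],
  ],
  spin=[0,0,0,0,0],
)

```text
time: 32.58
tool_pos: [0.4671, -0.3736, 0.2123]
orientation: [[-0.978, 0.209, -0.005], [0.209, 0.978, 0.002], [0.005, 0.001, -1.0]]
ft_force: [-8.0, 2.5, 1.3]
finger_gap: 0.0003
finger_force: 0.0
```

Emit:
play_rows(
  slide=[
    [-0.03,0,-0.01],
    [-0.03,0,-0.01],
    [-0.03,0,0],
    [-0.02,0,0],
    [-0.02,0,0],
  ],
  spin=[0,0,0,0,0],
)

```text
time: 33.0
tool_pos: [0.468, -0.374, 0.2123]
orientation: [[-0.978, 0.209, -0.006], [0.209, 0.978, 0.002], [0.006, 0.001, -1.0]]
ft_force: [-9.6, 1.1, 1.4]
finger_gap: 0.0
finger_force: 0.0
```

```bash
python3 -c "
from h import *
st()
im,k=cam('wrist'); save('w27',im); back(im,k,range(375,630,5))"
```

```text
t 33.0 pos [ 0.468  -0.374   0.2123] board [-0.092  -0.0775] tip z 0.0393 tx yaw vs -bx -0.0006 tilt [-0.0059  0.0022] F bx,by,z -9.6 -0.91 1.41 gap 0.0
back: n 51 yaw -0.0078 x at +.09/.078/0/-.078/-.09 [-0.0792, -0.0793, -0.0799, -0.0805, -0.0806] rms 0.00015
```

Emit:
play_rows(
  slide=[
    [-0.03,0,-0.01],
    [-0.03,0,-0.01],
    [-0.03,0,0],
    [-0.02,0,0],
    [-0.02,0,0],
  ],
  spin=[0,0,0,0,0],
)

```text
time: 33.47
tool_pos: [0.4684, -0.374, 0.2121]
orientation: [[-0.978, 0.209, -0.009], [0.209, 0.978, 0.003], [0.009, 0.002, -1.0]]
ft_force: [-13.2, 2.3, 2.5]
finger_gap: 0.0001
finger_force: 0.0
```

Emit:
play_rows(
  slide=[
    [-0.02,0,-0.01],
    [-0.02,0,-0.01],
    [-0.02,0,0],
    [-0.02,0,0],
    [0,0,0],
  ],
  spin=[0,0,0,0,0],
)

```text
time: 33.88
tool_pos: [0.4686, -0.374, 0.212]
orientation: [[-0.978, 0.209, -0.01], [0.209, 0.978, 0.004], [0.011, 0.002, -1.0]]
ft_force: [-13.4, 2.2, 1.4]
finger_gap: 0.0
finger_force: 0.0
```

```bash
python3 -c "
from h import *
st()
im,k=cam('wrist'); save('w28',im); back(im,k,range(375,630,5))"
```

```text
t 33.88 pos [ 0.4686 -0.374   0.212 ] board [-0.0914 -0.0774] tip z 0.039 tx yaw vs -bx -0.0009 tilt [-0.0101  0.0042] F bx,by,z -13.53 -0.62 1.42 gap 0.0
back: n 51 yaw -0.0029 x at +.09/.078/0/-.078/-.09 [-0.0796, -0.0796, -0.0799, -0.0801, -0.0801] rms 0.0
```

The right end stops at the same place as before (-0.080), so both ends are home by touch. I'll back off, rise over the big plug and check the seam.

Emit:
play_rows(
  slide=[
    [0.6,0,0],
    [0.8,0,0],
    [1,0,-1.5],
    [1,1,-3],
    [1,1,-3.5],
  ],
  spin=[0,0,0,0,0],
)

```text
time: 34.35
tool_pos: [0.4325, -0.3455, 0.2932]
orientation: [[-0.978, 0.209, -0.002], [0.209, 0.978, 0.001], [0.002, 0.001, -1.0]]
ft_force: [-0.3, -0.2, 1.0]
finger_gap: -0.0002
finger_force: 0.0
```

Emit:
play_rows(
  slide=[
    [1.5,1,-3],
    [1.5,1,-2],
    [1.5,1,-1],
    [1.5,1,0],
    [1.5,1,0],
  ],
  spin=[0,0,0,0,0],
  jaw=8.5,
)

```text
time: 34.77
tool_pos: [0.37, -0.2808, 0.3553]
orientation: [[-0.978, 0.208, 0.005], [0.208, 0.978, -0.002], [-0.006, -0.001, -1.0]]
ft_force: [-0.3, 0.0, -0.4]
finger_gap: 0.0608
finger_force: 0.0
```

Emit:
play_rows(
  slide=[
    [0.6,0,0],
    [0,0,0],
    [0,0,0],
    [0,0,0],
    [0,0,0],
  ],
  spin=[0,0,0,0,0],
)

```text
time: 35.18
tool_pos: [0.365, -0.2805, 0.3535]
orientation: [[-0.978, 0.208, -0.0], [0.208, 0.978, -0.0], [0.0, -0.0, -1.0]]
ft_force: [-0.6, -0.6, -0.2]
finger_gap: 0.0852
finger_force: 0.0
```

```bash
python3 -c "
from h import *
st()
a,k=cam('top'); b,kw=cam('wrist')
c=cv2.resize(a[135:290,240:400],None,fx=3.5,fy=3.5,interpolation=cv2.INTER_CUBIC); c=cv2.convertScaleAbs(c,alpha=1.2)
save('topc',a); save('wc',b)
o=np.zeros((542,800,3),np.uint8); o[:]=0; c=c[:542,:400] if 0 else cv2.resize(c,(420,407)); o[:407,:420]=c; o[:285,420:]=cv2.resize(b,(380,285)); save('mix',o)"
```

```text
t 35.18 pos [ 0.365  -0.2805  0.3535] board [-0.2122 -0.0075] tip z 0.1805 tx yaw vs -bx 0.0001 tilt [-0.0001 -0.0001] F bx,by,z -0.42 -0.75 -0.17 gap 0.0852
```

View pics/mix.png

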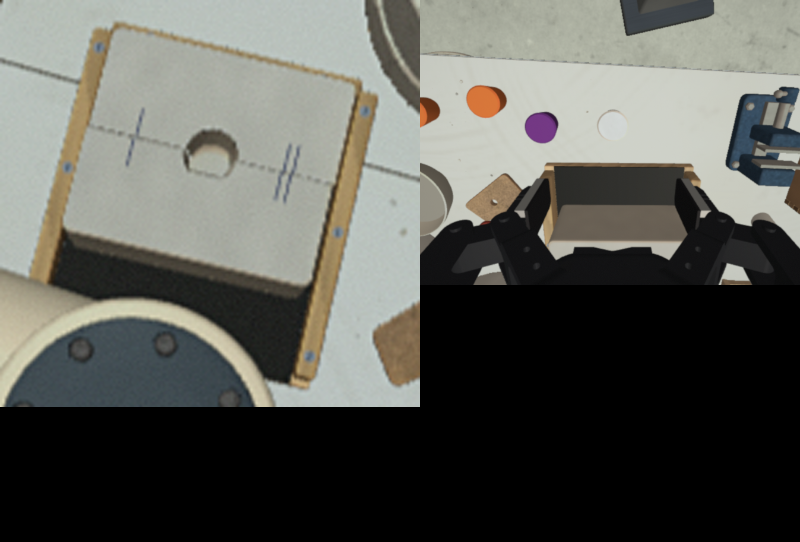

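The seam is shut and the registration marks line up. The hole mouth is at about top-image pixel (320,193). In the wrist view the big plug is at about (323,210). I'll measure the hole (top and scene cameras) and the plug (wrist camera).

```bash
cat > m.py <<'E'
from h import *
def ell(name,im,k,box,z,dark,th=None):
    x0,y0,x1,y1=box; g=cv2.cvtColor(im,cv2.COLOR_RGB2GRAY)[y0:y1,x0:x1]; g=cv2.resize(g,None,fx=4,fy=4,interpolation=cv2.INTER_CUBIC)
    if th is None: th,_=cv2.threshold(g,0,255,cv2.THRESH_OTSU)
    m=((g<th) if dark else (g>th)).astype(np.uint8)
    cs,_=cv2.findContours(m,cv2.RETR_EXTERNAL,cv2.CHAIN_APPROX_NONE); c=max(cs,key=cv2.contourArea)
    h=cv2.convexHull(c).reshape(-1,2); px=(h+.5)/4-.5+[x0,y0]
    P=np.float32([ray(k,*p,z)[:2] for p in px]); (cc,r)=cv2.minEnclosingCircle(P)
    print(name,"th",th,"bbox",cv2.boundingRect(c),"center",np.round(cc,4),"board",bd(cc).round(4),"diam",round(2*r,4))
E
python3 - <<'E'
from m import *
im,k=cam("top"); ell("hole top",im,k,(303,178,338,212),.098,True)
print(im[180:210:2,305:338:3].mean(2).astype(int))
im,k=cam("scene"); save("sc2",im); p=proj(k,[.5741,-.3174,.098]); print("scene hole px",p)
x,y=p.astype(int); print(im[y-14:y+14:2,x-24:x+24:3].mean(2).astype(int))
im,k=cam("wrist"); ell("plug wrist",im,k,(285,170,365,250),.034,False)
x,y=323,210; print(im[180:240:5,290:360:6].mean(2).astype(int))
E
```

```text
hole top th 104.0 bbox (27, 25, 84, 63) center [ 0.5759 -0.3157] board [0.0014 0.002 ] diam 0.0422
[[134 139 140 139 141 143 139 138 139 137 139]
 [139 138 139 140 142 144 144 141 140 138 138]
 [139 137 140 142  94  92  94 141 136 137 137]
 [139 138 141  92  55  58  64  88 139 136 140]
 [140 137 147  52  55  61  59  63 113 137 138]
 [126 128  69  52  86  94  82  65  56 140 135]
 [138 137 114  77 122 129 127  88  64 138 138]
 [138 137  73 130 142 138 141 135  71 140 136]
 [137 140  46 139 142 140 141 144  99 114 139]
 [136 140  69 139 140 142 140 146 129 140 121]
 [137 138 126 119 123 139 142 113 142 142 139]
 [141 139 138 139 140 122 128 124 141 142 139]
 [140 139 137 137 141 140 139 141 139 140 140]
 [140 138 140 138 140 139 143 139 138 139 137]
 [138 138 139 135 138 138 139 141 138 139 137]]
scene hole px [349.44384207 230.69968702]
[[158 154 132 158 149 147 133 119 139 138 137 138 143 142 139 118]
 [149 144 136 141 137 136 141 137 138 141 144 141 138 143 140 141]
 [136 141 139 140 137 122 135 135 128 140 140 136 139 138 145 139]
 [143 141 140 130 128 122 133 131 136 140 140 139 14
[... 701 characters left out ...]
91.0 bbox (0, 0, 320, 320) center [ 0.3602 -0.2786] board [-0.2172 -0.0067] diam 0.0932
[[204 204 204 204 204 205 205 203 203 205 205 205]
 [204 203 204 204 205 161 151 195 205 204 205 205]
 [205 204 204 199 173 210 209 200 191 205 205 204]
 [204 205 204 188 212 209 210 212 213 197 205 204]
 [204 205 162 209 210 210 210 212 212 208 203 204]
 [205 200 205 209 209 210 210 210 212 211 202 205]
 [205 203 211 210 209 208 212 212 212 211 203 205]
 [203 203 212 210 209 210 210 212 211 211 205 205]
 [204 205 207 213 209 210 210 210 211 210 205 205]
 [204 204 187 214 210 210 211 210 210 211 204 205]
 [205 204 204 200 211 210 211 210 210 206 205 205]
 [205 205 203 204 198 209 211 210 205 205 205 205]]
```

```bash
python3 - <<'E'
from m import *
im,k=cam("wrist")
h=cv2.GaussianBlur(cv2.cvtColor(im,cv2.COLOR_RGB2GRAY),(5,5),1)[165:260,275:375]
c=cv2.HoughCircles(h,cv2.HOUGH_GRADIENT,1,30,param1=40,param2=10,minRadius=20,maxRadius=36)[0][0]; u,v,r=c[0]+275,c[1]+165,c[2]
p=ray(k,u,v,.034); print("plug",u,v,r,p.round(4),"diam",np.linalg.norm(ray(k,u+r,v,.034)-ray(k,u-r,v,.034)).round(4))
s=telemetry.state(); R=np.array(s["orientation"]); print("move tool cm",(R.T@(p-np.array(s["tool_pos"]))*100).round(2))
b=cv2.imread("pics/sc2.png"); 
im,kt=cam("top"); print("hole top",bd(ray(kt,321.2,193.2,.098)).round(4))
im,ks=cam("scene"); ell("hole scene",im,ks,(335,222,366,241),.098,True,124)
# seam ends / fixed-half corners cross check in scene & top, white top surface
for n,kk,uv in(("top L",kt,(273.9,183.5)),("top R",kt,(367.6,205.6))): print(n,bd(ray(kk,*uv,.098)).round(4))
c=cv2.resize(im[195:300,270:420],None,fx=5,fy=5,interpolation=cv2.INTER_CUBIC); save("scz",c)
E
```

```text
plug 322.5 211.5 25.7 [ 0.3593 -0.2801  0.034 ] diam 0.0418
move tool cm [ 0.51 -0.1  31.95]
hole top [ 0.0028 -0.0003]
hole scene th 124 bbox (27, 23, 69, 28) center [ 0.5737 -0.3178] board [-0.0003 -0.0005] diam 0.0442
top L [0.0004 0.0942]
top R [-0.0004 -0.0943]
```

View pics/scz.png

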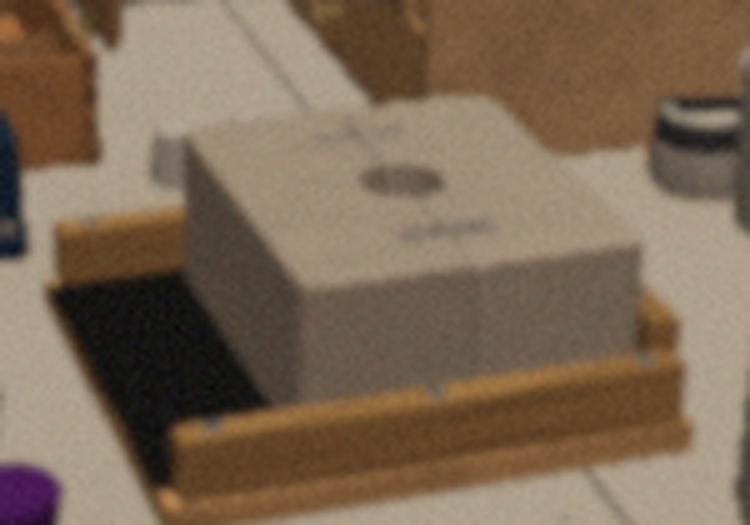

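The scene view shows the mould closed, with the hole mouth at crop (402,181), which is pixel (350.4,231.2). Scene and top agree on the hole to a few mm. Now I'll descend on the big plug.

Emit:
play_rows(
  slide=[
    [0.25,-0.1,2.5],
    [0.26,0,3.5],
    [0,0,3.5],
    [0,0,3],
    [0,0,2],
  ],
  spin=[0,0,0,0,0],
  jaw=6.5,
)

```text
time: 36.0
tool_pos: [0.3581, -0.2795, 0.206]
orientation: [[-0.978, 0.209, -0.003], [0.209, 0.978, 0.002], [0.003, 0.001, -1.0]]
ft_force: [-0.7, -0.1, 1.0]
finger_gap: 0.0651
finger_force: 0.0
```

Emit:
play_rows(
  slide=[
    [0,0,1.2],
    [0,0,0.6],
    [0,0,0],
    [0,0,0],
    [0,0,0],
  ],
  spin=[0,0,0,0,0],
)

```text
time: 36.42
tool_pos: [0.3598, -0.2802, 0.1918]
orientation: [[-0.978, 0.208, 0.002], [0.208, 0.978, -0.001], [-0.002, -0.001, -1.0]]
ft_force: [0.2, 0.6, -0.2]
finger_gap: 0.0654
finger_force: 0.0
```

Emit:
play_rows(
  slide=[
    [0,0,0],
    [0,0,0],
    [0,0,0],
    [0,0,0],
    [0,0,0],
  ],
  spin=[0,0,0,0,0],
  jaw=3,
  grip_force=25,
)

```text
time: 36.83
tool_pos: [0.3596, -0.2802, 0.1918]
orientation: [[-0.978, 0.208, 0.002], [0.208, 0.978, -0.001], [-0.002, -0.001, -1.0]]
ft_force: [-0.4, 1.6, 4.5]
finger_gap: 0.0415
finger_force: 24.6
```

Emit:
play_rows(
  slide=[
    [0,0,0],
    [0,0,0],
    [0,0,-0.5],
    [0,0,-1],
    [0,0,-1.5],
  ],
  spin=[0,0,0,0,0],
)

```text
time: 37.25
tool_pos: [0.3586, -0.2797, 0.2205]
orientation: [[-0.978, 0.208, -0.002], [0.208, 0.978, 0.001], [0.002, 0.001, -1.0]]
ft_force: [-0.5, -0.2, -0.6]
finger_gap: 0.041
finger_force: 25.4
```

```bash
python3 -c "
from h import *
s=st(); print(s['finger_force'])"
```

```text
t 37.25 pos [ 0.3586 -0.2797  0.2205] board [-0.2186 -0.0081] tip z 0.0475 tx yaw vs -bx -0.0 tilt [-0.0021  0.0011] F bx,by,z -0.42 -0.3 -0.61 gap 0.041
25.383577808970585
```

Gripped: 41 mm gap and 25 N. Lift and carry it over the hole.

Emit:
play_rows(
  slide=[
    [0,0,-3],
    [0,0,-3],
    [-1,0,-2.2],
    [-2.5,0.28,-1],
    [-3.5,0.2,0],
  ],
  spin=[0,0,0,0,0],
)

```text
time: 37.67
tool_pos: [0.4286, -0.2901, 0.3172]
orientation: [[-0.978, 0.209, 0.006], [0.209, 0.978, -0.002], [-0.007, -0.001, -1.0]]
ft_force: [0.4, 0.8, -0.5]
finger_gap: 0.041
finger_force: 25.5
```

Emit:
play_rows(
  slide=[
    [-3.5,0.2,0],
    [-3.5,0.1,0],
    [-3.5,0,0],
    [-2.5,0,0],
    [-1.67,0,0],
  ],
  spin=[0,0,0,0,0],
)

```text
time: 38.08
tool_pos: [0.5748, -0.3176, 0.3121]
orientation: [[-0.978, 0.208, -0.0], [0.208, 0.978, 0.0], [0.001, 0.0, -1.0]]
ft_force: [-0.5, 0.3, -0.2]
finger_gap: 0.0415
finger_force: 25.5
```

Emit:
play_rows(
  slide=[
    [0,0,0.5],
    [0,0,0.5],
    [0,0,0],
    [0,0,0],
    [0,0,0],
  ],
  spin=[0,0,0,0,0],
)

```text
time: 38.5
tool_pos: [0.5721, -0.3174, 0.3034]
orientation: [[-0.978, 0.208, 0.0], [0.208, 0.978, -0.0], [-0.0, -0.0, -1.0]]
ft_force: [-0.1, 0.1, -0.9]
finger_gap: 0.0412
finger_force: 25.5
```

```bash
python3 - <<'E'
from m import *
s=st(); p=np.array(s["tool_pos"])
im,k=cam("scene"); c=cv2.resize(im[165:285,280:430],None,fx=5,fy=5,interpolation=cv2.INTER_CUBIC); save("hold",c)
# expected pixel of plug top/bottom centre if plug centred on TCP
top=p[2]-.1918+.034
for n,q in(("plugtop",[p[0],p[1],top]),("plugbot",[p[0],p[1],top-.034]),("hole",[.5732,-.3177,.098])): u=proj(k,q); print(n,u.round(1),"crop",((u-[280,165])*5).round(0),np.array(q).round(4))
E
```

```text
t 38.5 pos [ 0.5721 -0.3174  0.3034] board [-0.002  -0.0005] tip z 0.1304 tx yaw vs -bx 0.0001 tilt [ 0.0003 -0.0002] F bx,by,z -0.11 0.09 -0.92 gap 0.0412
plugtop [349.2 211.7] crop [346. 233.] [ 0.5721 -0.3174  0.1456]
plugbot [348.8 225.5] crop [344. 302.] [ 0.5721 -0.3174  0.1116]
hole [349.2 230.8] crop [346. 329.] [ 0.5732 -0.3177  0.098 ]
```

View pics/hold.png

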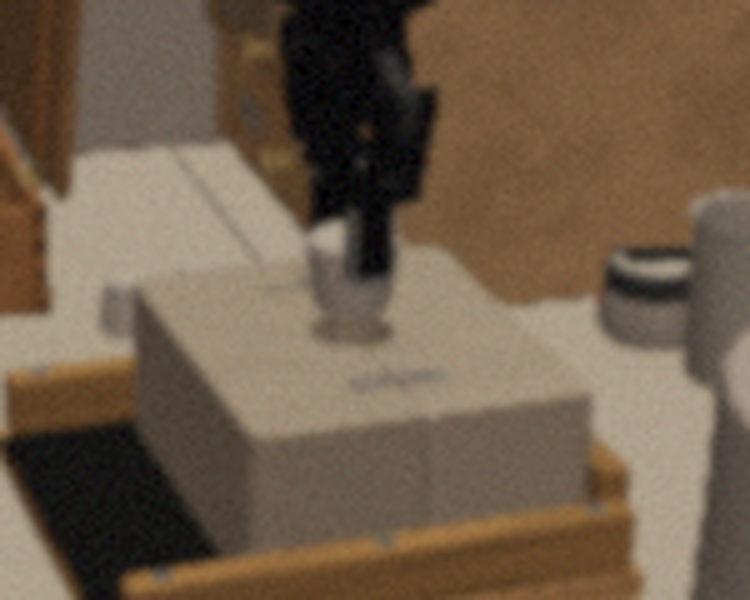

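In the crop the held plug's bottom is centred at about (350,302) and the hole at (352,331), so it is over the hole within about 1 mm. I'll nudge forward 1 mm and lower.

Emit:
play_rows(
  slide=[
    [-0.1,0,0.4],
    [0,0,0.5],
    [0,0,0.4],
    [0,0,0.3],
    [0,0,0.2],
  ],
  spin=[0,0,0,0,0],
)

```text
time: 38.97
tool_pos: [0.5736, -0.3176, 0.2838]
orientation: [[-0.978, 0.208, -0.001], [0.208, 0.978, 0.0], [0.001, 0.0, -1.0]]
ft_force: [0.0, -0.3, -0.4]
finger_gap: 0.041
finger_force: 25.5
```

Emit:
play_rows(
  slide=[
    [0,0,0.15],
    [0,0,0.15],
    [0,0,0.1],
    [0,0,0.1],
    [0,0,0.1],
  ],
  spin=[0,0,0,0,0],
)

```text
time: 39.38
tool_pos: [0.5739, -0.3176, 0.2789]
orientation: [[-0.978, 0.208, 0.001], [0.208, 0.978, -0.0], [-0.001, 0.0, -1.0]]
ft_force: [0.3, 1.3, -0.1]
finger_gap: 0.041
finger_force: 25.6
```

```bash
python3 -c "
from h import *
st()"
```

```text
t 39.38 pos [ 0.5739 -0.3176  0.2789] board [-0.0001 -0.0002] tip z 0.1059 tx yaw vs -bx 0.0005 tilt [ 0.0008 -0.0001] F bx,by,z 0.08 1.29 -0.05 gap 0.041
```

Emit:
play_rows(
  slide=[
    [0,0,0.1],
    [0,0,0.1],
    [0,0,0.1],
    [0,0,0.05],
    [0,0,0.05],
  ],
  spin=[0,0,0,0,0],
)

```text
time: 39.8
tool_pos: [0.5741, -0.3172, 0.2751]
orientation: [[-0.978, 0.208, 0.001], [0.208, 0.978, 0.0], [-0.001, 0.001, -1.0]]
ft_force: [1.1, 4.8, 3.9]
finger_gap: 0.0413
finger_force: 25.8
```

Emit:
play_rows(
  slide=[
    [0,0,0.05],
    [0,0,0.05],
    [0,0,0.05],
    [0,0,0],
    [0,0,0],
  ],
  spin=[0,0,0,0,0],
)

```text
time: 40.22
tool_pos: [0.5741, -0.317, 0.2738]
orientation: [[-0.978, 0.208, 0.001], [0.208, 0.978, 0.001], [-0.001, 0.001, -1.0]]
ft_force: [1.1, 6.5, 5.1]
finger_gap: 0.041
finger_force: 25.9
```

Contact on the taper with 6 N sideways, so the hole is a little further left. I'll shift 1.2 mm left to unload, then release.

Emit:
play_rows(
  slide=[
    [-0.02,0.04,0],
    [-0.01,0.04,0],
    [0,0.04,0.03],
    [0,0,0.03],
    [0,0,0],
  ],
  spin=[0,0,0,0,0],
)

```text
time: 40.63
tool_pos: [0.5743, -0.3167, 0.2733]
orientation: [[-0.978, 0.208, 0.0], [0.208, 0.978, -0.001], [-0.001, -0.001, -1.0]]
ft_force: [-0.6, 4.4, 5.9]
finger_gap: 0.0409
finger_force: 25.9
```

Emit:
play_rows(
  slide=[
    [0,0,0],
    [0,0,0],
    [0,0,0],
    [0,0,0],
    [0,0,0],
  ],
  spin=[0,0,0,0,0],
  jaw=6.5,
)

```text
time: 41.05
tool_pos: [0.5741, -0.3168, 0.2722]
orientation: [[-0.978, 0.208, -0.001], [0.208, 0.978, -0.0], [0.001, -0.0, -1.0]]
ft_force: [-0.1, -0.7, 0.6]
finger_gap: 0.0652
finger_force: 0.0
```

Emit:
play_rows(
  slide=[
    [0,0,-0.5],
    [0,0,-1],
    [0,0,-2],
    [0,0,-3],
    [0,0,-3],
  ],
  spin=[0,0,0,0,0],
)

```text
time: 41.47
tool_pos: [0.574, -0.3166, 0.3692]
orientation: [[-0.978, 0.208, -0.001], [0.208, 0.978, -0.0], [0.001, -0.0, -1.0]]
ft_force: [0.7, -0.4, 0.8]
finger_gap: 0.0648
finger_force: 0.0
```

Emit:
play_rows(
  slide=[
    [3,0,-2],
    [3.5,0,0],
    [3.5,0,0],
    [3.5,0,0],
    [3,0,0],
  ],
  spin=[0,0,0,0,0],
)

```text
time: 41.88
tool_pos: [0.4108, -0.2818, 0.3889]
orientation: [[-0.978, 0.208, 0.002], [0.208, 0.978, -0.001], [-0.002, -0.0, -1.0]]
ft_force: [-0.0, 0.1, 0.7]
finger_gap: 0.0651
finger_force: 0.0
```

```bash
python3 - <<'E'
from m import *
st()
a,k=cam("top"); b,ks=cam("scene")
A_=cv2.resize(a[135:285,240:400],(400,375),interpolation=cv2.INTER_CUBIC); B=cv2.resize(b[195:285,290:386],(400,375),interpolation=cv2.INTER_CUBIC)
save("end",np.hstack([cv2.convertScaleAbs(A_,alpha=1.2),B]))
print([ (proj(kk,[.5735,-.3172,z])).round(1) for kk in(k,ks) for z in(.098,.114)])
E
```

```text
t 41.88 pos [ 0.4108 -0.2818  0.3889] board [-0.1672  0.0008] tip z 0.2159 tx yaw vs -bx 0.0004 tilt [ 0.0017 -0.0008] F bx,by,z -0.03 0.1 0.65 gap 0.0651
[array([320.6, 194.8]), array([320.9, 193. ]), array([349.2, 230.7]), array([349.3, 224.3])]
```

View pics/end.png

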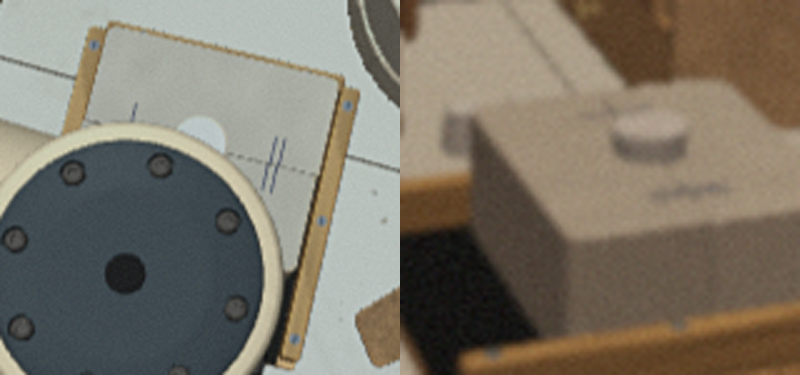

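The plug sits upright in the hole, top at about (648,128) in the right-hand crop. The seam line is still closed, and the arm is clear. Handing in.

```bash
python3 -c "
from h import *
print(order.finish_job())"
```

```text
the job is handed in; nothing more can be done
None
```

The mould is closed along its whole seam, the big plug sits upright in the pouring hole, and the job was handed in with the arm clear, but no verdict came back.

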